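Change the battery packs of a test set and refit its tongued cover

TASK

Change the batteries of the grey test set: lay every old pack from its open battery bay in the cardboard return tray, and lay one fresh pack from the row on the bench flat in each of the bay's three pockets; a fresh pack that is left over stays out of the tray. Then fit the battery cover: angle its tongue into the groove under the lip on the robot's side, lower it flat and press its far edge down until the spring catch snaps over it. Leave the other things on the bench where they are.

Things in the scene. Friction and masses are not known exactly. Their poses are not given: they have to be found in the camera images.
- case: fixed grey test set, open battery bay upward (all sizes in mm). Origin on the bench under the bay's middle. Spans x -75..66, y -135..135, 66 high; z up. -x side (robot's side within 0.2 rad) has lip and groove, +x side the catch. Bay 78 (x) x 234 (y), floor at z 22, 6 high ribs between three pockets; walls rise to a ledge at z 56 for the cover, in a rebate x -48.5..48.5, y -125.5..125.5, walls to z 66
- pocket0 (a point): pocket at the -y end of the bay: where the centre of a seated pack lies (37 above the bench, 15 above the pocket floor), axes as the case. Pack flat, length along case x; clearance 3.5 at each end (bay walls to z 56) and 3.5 at each side (6 high ribs). Pockets 68 apart: 30 free beside each pack, to the next pack or the bay's end wall
- pocket1 (a point): pocket in the middle of the bay: where the centre of a seated pack lies (37 above the bench, 15 above the pocket floor), axes as the case. Pack flat, length along case x; clearance 3.5 at each end (bay walls to z 56) and 3.5 at each side (6 high ribs). Pockets 68 apart: 30 free beside each pack, to the next pack or the bay's end wall
- pocket2 (a point): pocket at the +y end of the bay: where the centre of a seated pack lies (37 above the bench, 15 above the pocket floor), axes as the case. Pack flat, length along case x; clearance 3.5 at each end (bay walls to z 56) and 3.5 at each side (6 high ribs). Pockets 68 apart: 30 free beside each pack, to the next pack or the bay's end wall
- groove (a point): middle of the lower edge of the lip, at case x -48.5, z 61.5; axes as the case. The lip is 4.5 thick (top at z 66), 251 long in y and overhangs the groove, which is 11.5 deep in -x (to x -60) and 13.5 high: its floor, at z 48, runs on from x -60 to -39, so there is free space below the ledge plane in front of the lip
- seat (a point): middle of the ledge plane, at case x 0, y 0, z 56; axes as the case. The underside of the fully lowered cover lies in this plane, the board's centre over this point (2.5 play each way in x and y)
- catch (a joint): sprung black catch, 44 wide, in the middle of the far wall: 0 when forward, up to 0.008 pushed back (+x), spring 1.5 to 3.5 N. Its tooth reaches to case x 43, underside at z 66 (2 over a seated cover); a ramp slopes up from it to z 79 at x 51. The cover's far edge, pressed down with 5 to 15 N, pushes it back; it then snaps forward over the edge
- cover_grip (a point): battery cover (loose, 0.22 kg), at the start flat on clear bench beside the case, some 330 to its left or right, +x away from the robot within 0.3 rad: grey board 92 (x) x 246 (y) x 8, tongue on its -x edge, catch edge +x; along its middle a black grip rib 14 (x) x 100 (y) x 26 high. This point is the rib centre, 21 above the underside, 13 above the board's top
- cover_tongue (a point): middle of the tongue's tip, 56 from the cover's centre line, 1.75 above its underside. The tongue, 3.5 thick, 230 long, stands 10 out of the board's -x edge, level with the underside. Seated it is 7.5 in -x from and 3.75 below groove. Board and tongue (102) are longer than the rebate (97): the cover goes in only tilted, about 20 degrees, far edge up, tongue first
- fresh1_center (a point): a fresh battery pack (absent in some starts): a grey block 71 (x) x 38 (y) x 30 high, 0.15 kg, lying flat on the bench in the row beyond the case and cover; this point is its centre. May be fitted either way round
- fresh2_center (a point): a fresh battery pack (absent in some starts): a grey block 71 (x) x 38 (y) x 30 high, 0.15 kg, lying flat on the bench in the row beyond the case and cover; this point is its centre. May be fitted either way round
- fresh3_center (a point): a fresh battery pack (absent in some starts): a grey block 71 (x) x 38 (y) x 30 high, 0.15 kg, lying flat on the bench in the row beyond the case and cover; this point is its centre. May be fitted either way round
- fresh4_center (a point): a fresh battery pack (absent in some starts): a grey block 71 (x) x 38 (y) x 30 high, 0.15 kg, lying flat on the bench in the row beyond the case and cover; this point is its centre. May be fitted either way round
- old1_center (a point): an old battery pack, just like the fresh ones (71 x 38 x 30) but lying in a pocket of the bay at the start (absent in some starts: two or all three are there); this point is its centre
- old2_center (a point): an old battery pack, just like the fresh ones (71 x 38 x 30) but lying in a pocket of the bay at the start (absent in some starts: two or all three are there); this point is its centre
- old3_center (a point): an old battery pack, just like the fresh ones (71 x 38 x 30) but lying in a pocket of the bay at the start (absent in some starts: two or all three are there); this point is its centre
- tray: the return tray: a fixed open cardboard tray, 205 (x) x 125 (y) outside, walls 4 thick and 32 high, floor 4 thick, at one end of the work area (left or right); origin: on the bench under its middle
- heatsink: bystander, to be left alone: a square copper finned heatsink, 50 x 50 x 28, flat on its base
- fan: bystander, to be left alone: a black square case fan, 80 x 80 x 25, lying flat
- spool: bystander, to be left alone: a solder reel, 64 across, 42 high, standing on its flange
- pliers: bystander, to be left alone: pliers with red grips, 150 long, 16 thick, lying flat
- memory: bystander, to be left alone: a green memory stick, 133 x 31 x 7, lying flat
Not all that is in view belongs to the job. What is shaped like the part that bears old3_center but black or turquoise is not meant.

How it is judged:
On the way, in this order (a step that is already met when the one before it is completed fails the run):
1. every old pack is in the return tray and each of the three pockets holds a fresh pack, flat (((distance between fresh1_center and pocket0 below 0.009 m and angle between the x axis of fresh1_center and the x axis of pocket0, either way round below 0.2 rad and angle between fresh1_center's own z axis and vertical below 0.12 rad) or (distance between fresh2_center and pocket0 below 0.009 m and angle between the x axis of fresh2_center and the x axis of pocket0, either way round below 0.2 rad and angle between fresh2_center's own z axis and vertical below 0.12 rad) or (distance between fresh3_center and pocket0 below 0.009 m and angle between the x axis of fresh3_center and the x axis of pocket0, either way round below 0.2 rad and angle between fresh3_center's own z axis and vertical below 0.12 rad) or (distance between fresh4_center and pocket0 below 0.009 m and angle between the x axis of fresh4_center and the x axis of pocket0, either way round below 0.2 rad and angle between fresh4_center's own z axis and vertical below 0.12 rad)) and ((distance between fresh1_center and pocket1 below 0.009 m and angle between the x axis of fresh1_center and the x axis of pocket1, either way round below 0.2 rad and angle between fresh1_center's own z axis and vertical below 0.12 rad) or (distance between fresh2_center and pocket1 below 0.009 m and angle between the x axis of fresh2_center and the x axis of pocket1, either way round below 0.2 rad and angle between fresh2_center's own z axis and vertical below 0.12 rad) or (distance between fresh3_center and pocket1 below 0.009 m and angle between the x axis of fresh3_center and the x axis of pocket1, either way round below 0.2 rad and angle between fresh3_center's own z axis and vertical below 0.12 rad) or (distance between fresh4_center and pocket1 below 0.009 m and angle between the x axis of fresh4_center and the x axis of pocket1, either way round below 0.2 rad and angle between fresh4_center's own z axis and vertical below 0.12 rad)) and ((distance between fresh1_center and pocket2 below 0.009 m and angle between the x axis of fresh1_center and the x axis of pocket2, either way round below 0.2 rad and angle between fresh1_center's own z axis and vertical below 0.12 rad) or (distance between fresh2_center and pocket2 below 0.009 m and angle between the x axis of fresh2_center and the x axis of pocket2, either way round below 0.2 rad and angle between fresh2_center's own z axis and vertical below 0.12 rad) or (distance between fresh3_center and pocket2 below 0.009 m and angle between the x axis of fresh3_center and the x axis of pocket2, either way round below 0.2 rad and angle between fresh3_center's own z axis and vertical below 0.12 rad) or (distance between fresh4_center and pocket2 below 0.009 m and angle between the x axis of fresh4_center and the x axis of pocket2, either way round below 0.2 rad and angle between fresh4_center's own z axis and vertical below 0.12 rad)) and x of old1_center in the frame of tray between -0.098 and 0.098 m and y of old1_center in the frame of tray between -0.058 and 0.058 m and z of each of old1_center, old2_center, old3_center in the frame of tray below 0.065 m and x of old2_center in the frame of tray between -0.098 and 0.098 m and y of old2_center in the frame of tray between -0.058 and 0.058 m and x of old3_center in the frame of tray between -0.098 and 0.098 m and y of old3_center in the frame of tray between -0.058 and 0.058 m), for 0.2 s.
2. the cover's tongue is in the groove under the lip while the cover is still tilted (over 0.1 rad) (x of cover_tongue in the frame of groove between -0.013 and -0.002 m and z of cover_tongue in the frame of groove between -0.016 and 0 m and y of cover_tongue in the frame of groove between -0.007 and 0.007 m and angle between the z axis of cover_grip and the z axis of seat, either way round above 0.1 rad), for 0.1 s.
3. the cover is lowered flat with its tongue in the groove and the catch has snapped over it (x of cover_tongue in the frame of groove below -0.003 m and z of cover_tongue in the frame of groove between -0.007 and 0 m and y of cover_tongue in the frame of groove between -0.005 and 0.005 m and z of cover_grip in the frame of seat between 0.018 and 0.0245 m and angle between the z axis of cover_grip and the z axis of seat, either way round below 0.035 rad and value of joint catch below 0.002 m), for 0.2 s.
At the end, for the whole second after the job is handed in: A fresh pack in each pocket (within 9 mm, flat within 0.12 rad, along case x within 0.2 rad); every old pack and no fresh one inside the tray; cover flat within 0.035 rad and about 3 mm of its seated height, tongue 3 mm or more under the lip, centred within 5 mm; catch forward (under 2 mm) (all of step 1 and all of step 3 and not (x of fresh1_center in the frame of tray between -0.098 and 0.098 m and y of fresh1_center in the frame of tray between -0.058 and 0.058 m and z of fresh1_center in the frame of tray below 0.065 m) and not (x of fresh2_center in the frame of tray between -0.098 and 0.098 m and y of fresh2_center in the frame of tray between -0.058 and 0.058 m and z of fresh2_center in the frame of tray below 0.065 m) and not (x of fresh3_center in the frame of tray between -0.098 and 0.098 m and y of fresh3_center in the frame of tray between -0.058 and 0.058 m and z of fresh3_center in the frame of tray below 0.065 m) and not (x of fresh4_center in the frame of tray between -0.098 and 0.098 m and y of fresh4_center in the frame of tray between -0.058 and 0.058 m and z of fresh4_center in the frame of tray below 0.065 m)); the robot touches nothing.
It fails at once if a bystander is moved more than 5 cm (distance of any of heatsink, fan, spool, pliers, memory from where it was at the start of the episode above 0.05 m).
Of old1, old2, old3 only 2 to 3 are there at a start; the rules pass over those that are not, and their reading is None.
Of fresh1, fresh2, fresh3, fresh4 only 3 to 4 are there at a start; the rules pass over those that are not, and their reading is None.
At some moment in a run one of cover, fresh1, fresh2, fresh3, fresh4 may be knocked a few centimetres aside while the robot is not near it.
Once in a run the grip may slacken for a moment while it holds something.
It also fails if it takes over 210 s, if anything falls off the work surface, if the arm or the gripper's body presses on something with over 40 N, if the wrist force passes 120 N, or if a joint passes its speed limit or range.

ROBOT

A 6-joint arm with a two-finger parallel gripper is mounted at the origin on the work surface. World frame = base frame: x ahead of the robot, y to its left, z up, the work surface at z = 0. Lengths are in m, angles in rad, forces in N, time in s.
With the tool pointing down it reaches from about 0.325 to 0.9 m from the base axis. Payload 6.1 kg.
Tool frame: the origin (TCP) lies on the centre line of the jaws, within the pads' length; the fingertips stand 8 mm ahead of it and the grasp point (between the pads) lies 11 mm behind it (tip_reach is the distance from the TCP to the fingertips, in m); z points along the fingers, y is the direction in which the jaws open and shut (so a half turn about z gives the same grasp; the last joint's range is limited). The gripper opens to 87 mm and grips with 3 to 60 N. Pads are 19 mm wide; open, the fingers measure 117 mm over their backs; the gripper's body (75 mm by 190 mm) begins 51 mm behind the grasp point.
Start: joints at [-1.333, 0.22, 1.526, -0, 1.395, -0.126], TCP at [0.222, -0.584, 0.231] pointing down, gripper open.
Joint ranges: [-2.98, 2.98], [-0.91, 2.08], [0.09, 2.57], [-1.24, 4.39], [0.2, 2.65], [-2.68, 2.68]. Speed limits (rad/s): [2.57, 2.57, 3.01, 3.14, 3.14, 3.14].

INTERFACE

Orientations are given as a unit quaternion [x, y, z, w].
In Python, from plant import * gives the robot as it stands.
- The arm moves only by the shell command python3 -m pendant 'ROWS' [FORCE]. ROWS is JSON, a list that holds one entry, the list of rows, each a list of 7 numbers: the shift along the tool's x, y, z in units of 0.05 m (1.0 is 0.05 m), then the turn, a rotation vector about the tool's x, y, z in units of 8 degrees (1.0 is 8 degrees), then the closure, from 0 (fully open) to 1 (shut). A call has 1 to 8 rows; each row shifts and turns the commanded pose from where the row before left it, along the tool's axes as they then stand; what a row does not reach is not made up. A row lasts 1/10 s, in which the tool goes at most 50 mm and 8.59 degrees, less where a joint would pass 70% of its speed; a pose out of reach is approached as far as the arm can. A call with a number of a shift or a turn outside -1 to 1 is refused whole. A call with a gripper value outside its range is refused whole. The fingers move at their own pace and stop on an object; FORCE is the grip in N (left out, the last holds). Time passes only in rows, so rows that do not move let the fingers close. It gives the time, the measured TCP pose, the force and the opening at its end, in the units of the state.
- sense(): the state, without advancing time (a new reading comes with each control period).
- capture(name): name is "scene" or "top"; returns a dict with "image" (480x640x3 uint8, red, green, blue), "fx", "fy", "cx", "cy" (pixels), "origin" and "rotation" of the camera in the world. Camera axes: x right, y down, z forward; pixel columns grow to the right and rows downward; lengths in m; the calibration is good to about 2 mm. A picture is of the moment at which its call begins. There is no depth.
- hand_in(): hands the job in, once; it reports no verdict.
The state is a dict: "t": time; "joint_positions": joint angles; "qd": joint speeds; "effort": joint torques, N m; "position": TCP position; "eef_rot": TCP orientation; "ft_force": force on the tool from outside, world axes, zero at the start; "wrist_torque": the same for the moment, N m; "opening": finger opening in m.
Only numpy, scipy, OpenCV 4.12 (cv2) and the standard library are available. Lean on these libraries where they do the work, as an engineer would, in place of code of your own. Each camera call takes 0.05 s, during which the arm holds its last target. There are 200 camera calls.

## Working session

There is one attempt and no reset: what is moved stays moved. The work goes in short steps, Python scripts to look and compute and a shell command to move; the robot and the scene stay as the last step left them, time stands still between calls to the robot, and variables do not carry over. Pictures are saved under pics/ and viewed, about 12 in all and at most 16, crops included, and the job is handed in when it is done.

```bash
ls; mkdir -p pics; python3 - <<'E'
from plant import *
import cv2
s=sense();print({k:(np.round(v,3).tolist() if 'np' in globals() else v) for k,v in s.items()})
for n in("scene","top"):
    c=capture(n);cv2.imwrite(f"pics/{n}0.png",c["image"][:,:,::-1]);print(n,c["fx"],c["fy"],c["cx"],c["cy"],c["origin"],c["rotation"])
E
```

```text
pics
{'t': 0.0, 'joint_positions': array([-1.33313547e+00,  2.21255547e-01,  1.52758606e+00,  1.50528997e-05,
        1.39466996e+00, -1.26091716e-01]), 'qd': array([ 1.50442859e-03,  9.17790984e-05,  1.13974850e-03,  1.84966307e-03,
       -1.39511024e-03,  7.06273719e-04]), 'effort': array([-3.40448275e-05, -4.94612110e+01, -3.87380075e+01,  6.98437239e-02,
        5.72313764e-02, -1.77516758e-04]), 'position': array([ 0.22223178, -0.58352908,  0.22943226]), 'eef_rot': array([ 9.83505837e-01,  1.80873845e-01, -4.60977741e-05, -9.58374929e-04]), 'ft_force': array([ 0.13577883,  0.60858031, -0.12562691]), 'wrist_torque': array([-0.00377663,  0.0151124 , -0.04376864]), 'opening': 0.08721323584394214}
scene 586.2067057641648 586.2067057641648 308.9729082745143 251.66660431664852 [ 1.14336271 -0.12481008  1.32245567] [ 0.73822727  0.6226012  -0.16463605 -0.20070678]
top 584.0336580191249 584.0336580191249 323.0201640991065 248.60598286752494 [ 1.95674584e-01 -1.61434190e-03  1.67297183e+00] [-0.70055971  0.70975793 -0.04681234  0.05716976]
```

View pics/top0.png

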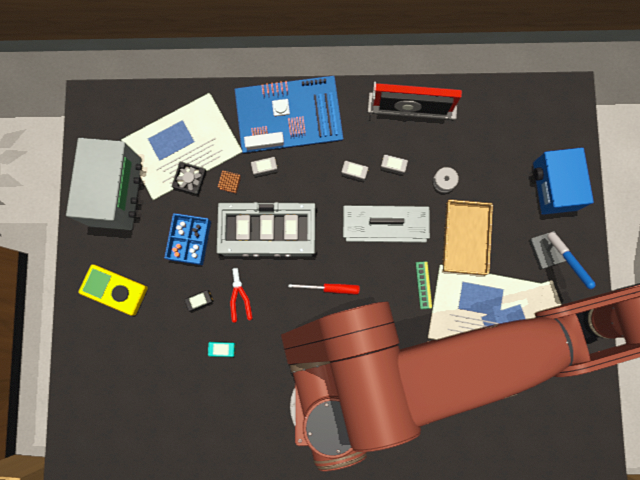

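View pics/scene0.png

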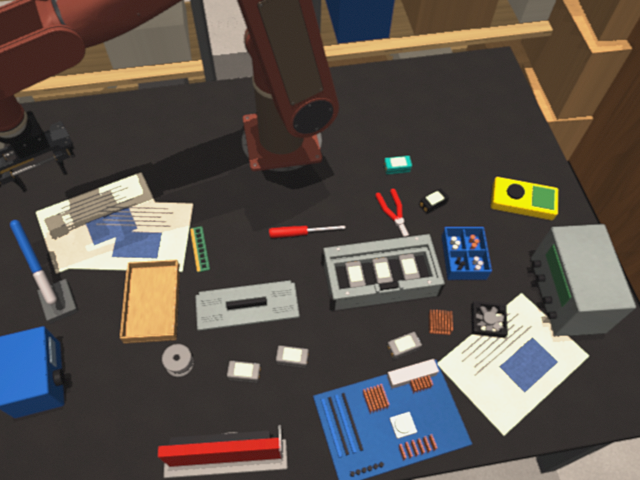

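```bash
cat > h.py <<'E'
from plant import *
import cv2, numpy as np
from scipy.spatial.transform import Rotation as R
def cam(n):
    c=capture(n);c["M"]=R.from_quat(c["rotation"]).as_matrix();c["n"]=n;return c
def ray(c,u,v):
    return c["M"]@np.array([(u-c["cx"])/c["fx"],(v-c["cy"])/c["fy"],1.])
def onz(c,u,v,z):
    d=ray(c,u,v);o=np.array(c["origin"]);return o+d*(z-o[2])/d[2]
def proj(c,p):
    q=c["M"].T@(np.array(p)-c["origin"]);return c["fx"]*q[0]/q[2]+c["cx"],c["fy"]*q[1]/q[2]+c["cy"]
def tri(c1,p1,c2,p2):
    d1,d2=[ray(c,*p)/np.linalg.norm(ray(c,*p)) for c,p in((c1,p1),(c2,p2))]
    o1,o2=np.array(c1["origin"]),np.array(c2["origin"])
    t=np.linalg.lstsq(np.c_[d1,-d2],o2-o1,rcond=None)[0]
    a,b=o1+t[0]*d1,o2+t[1]*d2
    return (a+b)/2,np.linalg.norm(a-b)
def labels(c,lo=(0,0,185),hi=(179,40,255),amin=30,amax=900):
    m=cv2.inRange(cv2.cvtColor(c["image"],cv2.COLOR_RGB2HSV),lo,hi)
    out=[]
    for k in cv2.findContours(m,cv2.RETR_EXTERNAL,cv2.CHAIN_APPROX_NONE)[0]:
        (x,y),(w,h),a=cv2.minAreaRect(k);A=cv2.contourArea(k)
        if amin<A<amax: M=cv2.moments(k);out.append((M["m10"]/M["m00"],M["m01"]/M["m00"],w,h,a,A))
    return out
def go(p,ydir=None,z=None):
    "print shift in tool units to world TCP p, and turn about tool z so jaw axis (tool y) lies along world angle ydir"
    s=sense();Q=R.from_quat(s["eef_rot"]);d=Q.inv().apply(np.array(p)-s["position"])/.05
    print("t %.1f pos"%s["t"],np.round(s["position"],4),"shift",np.round(d,2),end=" ")
    if ydir is not None:
        y=Q.apply([0,1,0]);a=np.arctan2(y[1],y[0]);e=(a-ydir+np.pi/2)%np.pi-np.pi/2
        print("turn z %.2f"%(np.degrees(e)/8),end=" ")
    t=Q.apply([0,0,1]);print("tilt",np.round(t,3),"q6 %.2f F"%s["joint_positions"][5],np.round(s["ft_force"],1),"open %.4f"%s["opening"])
E
python3 - <<'E'
from h import *
np.set_printoptions(precision=4,suppress=True)
T,S=cam("top"),cam("scene")
for c in(T,S):
    print(c["n"])
    for l in labels(c): 
        print(np.round(l,1), onz(c,l[0],l[1],.03))
cv2.imwrite("pics/crop1.png",cv2.resize(T["image"][145:290,205:515,::-1],None,fx=2.58,fy=2.58,interpolation=cv2.INTER_CUBIC))
cv2.imwrite("pics/crop2.png",cv2.resize(S["image"][215:385,110:460,::-1],None,fx=2.28,fy=2.28,interpolation=cv2.INTER_CUBIC))
E
```

```text
top
[292.7 406.   34.    3.7  88.3  66.5] [0.0051 0.1092 0.03  ]
[220.5 348.8  10.   14.   90.  120.5] [0.1618 0.3096 0.03  ]
[619.9 340.8   6.9   7.8  78.7  39. ] [ 0.1708 -0.7947  0.03  ]
[197.5 300.2  10.2  14.8  66.8 130. ] [0.2976 0.3764 0.03  ]
[235.9 277.9  18.    7.   90.   80.5] [0.359  0.2687 0.03  ]
[558.3 242.2  24.    6.5  49.4 113.5] [ 0.4484 -0.6453  0.03  ]
[290.5 226.5  23.   11.   90.  252.5] [0.5047 0.1134 0.03  ]
[266.5 226.6  23.   12.   90.  254. ] [0.5055 0.1823 0.03  ]
[242.5 226.8  23.   12.   90.  247.5] [0.5059 0.251  0.03  ]
[233.1 217.6  22.1  45.   52.6  71.5] [0.5331 0.2784 0.03  ]
[446.4 177.8  21.2  20.5  45.  341.5] [ 0.6409 -0.3374  0.03  ]
[186.8 175.6  12.7  11.3  45.   92.5] [0.6597 0.4147 0.03  ]
[354.5 169.2  23.6  11.8  15.5 244. ] [ 0.6711 -0.073   0.03  ]
[263.6 164.8  11.5  23.5  77.5 235. ] [0.6886 0.1911 0.03  ]
[394.1 162.7  23.5  11.6  14.  244. ] [ 0.6885 -0.1881  0.03  ]
[263.2 139.   10.5  38.3  82.6 348. ] [0.7667 0.1924 0.03  ]
[280.4 106.8  14.8  15.7  81.9 203.5] [0.8648 0.142  0.03  ]
scene
[226.1 468.9  26.6 124.   77.6 548. ] 
[... 627 characters left out ...]
95 0.2527 0.03  ]
[478.2 262.5  11.6   6.9  77.5  31. ] [0.5093 0.4279 0.03  ]
[332.7 278.1  42.7   7.9  72.2 121. ] [0.4915 0.0568 0.03  ]
[421.9 281.3  30.1  40.7  72.9 197. ] [0.5371 0.2732 0.03  ]
[ 98.8 244.8   7.9  31.6  71.6 149. ] [ 0.2972 -0.5151  0.03  ]
[389.2 243.7   7.1  82.4  82.5 436. ] [0.418  0.2191 0.03  ]
[402.  226.5  17.1   7.3  71.6  65.5] [0.3724 0.2647 0.03  ]
[ 66.7 218.9   8.    8.   90.   37. ] [ 0.2029 -0.5986  0.03  ]
[ 51.  213.4  27.2  34.3  69.4 318. ] [ 0.1785 -0.6397  0.03  ]
[434.5 197.5   8.5  13.9  63.4  95. ] [0.297  0.3743 0.03  ]
[124.7 188.1  19.9  40.5  69.8 544.5] [ 0.1275 -0.4473  0.03  ]
[398.1 161.3   8.   14.7  84.3  93.5] [0.1604 0.3077 0.03  ]
```

View pics/crop1.png

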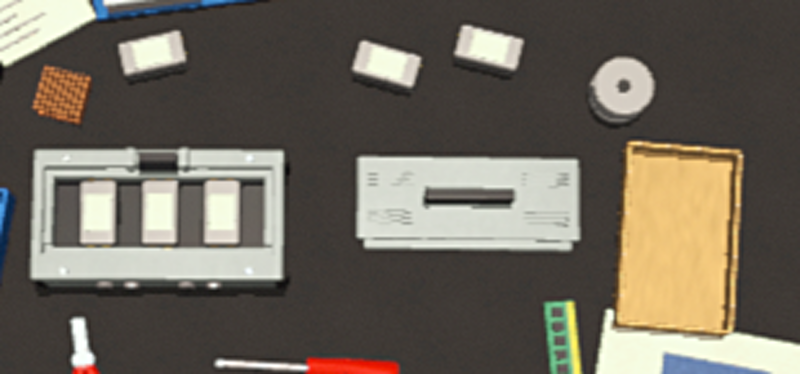

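View pics/crop2.png

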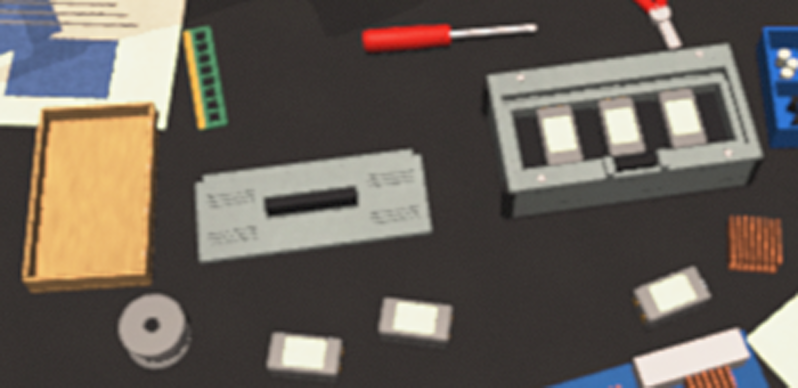

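```bash
cat >> h.py <<'E'
def edge(c,cols,r0,r1,axis=0,thr=100):
    "first crossing dark->bright scanning r0->r1 along rows (axis 0) or columns (axis 1); returns pixel points"
    g=cv2.cvtColor(c["image"],cv2.COLOR_RGB2GRAY).astype(float)
    if axis: g=g.T
    st=1 if r1>r0 else -1;out=[]
    for k in cols:
        p=g[np.arange(r0,r1,st),k]
        i=np.where((p[:-1]<thr)&(p[1:]>=thr))[0]
        if len(i): r=r0+st*(i[0]+(thr-p[i[0]])/(p[i[0]+1]-p[i[0]])); out.append((r,k) if axis else (k,r))
    return np.array(out)
def wline(c,pts,z):
    "world line (point, angle, residual) through edge pixels on plane z"
    w=np.array([onz(c,u,v,z)[:2] for u,v in pts])
    for _ in range(3):
        m=w.mean(0);_,s,vt=np.linalg.svd(w-m);r=(w-m)@vt[1];k=abs(r)<max(2*np.median(abs(r)),5e-4);w=w[k]
    d=vt[0];return w.mean(0),np.arctan2(d[1],d[0])%np.pi,np.std(r)
E
python3 - <<'E'
from h import *
np.set_printoptions(precision=4,suppress=True)
T,S=cam("top"),cam("scene")
LT,LS=labels(T),labels(S)
near=lambda L,u,v:min(L,key=lambda l:abs(l[0]-u)+abs(l[1]-v))
def yaw(c,l,z):
    a=np.radians(l[4]); e=np.array([np.cos(a),np.sin(a)])*l[2]/2 if l[2]>l[3] else np.array([-np.sin(a),np.cos(a)])*l[3]/2
    d=onz(c,l[0]+e[0],l[1]+e[1],z)-onz(c,l[0]-e[0],l[1]-e[1],z);return np.degrees(np.arctan2(d[1],d[0]))%180
for n,a,b,z in(("o0",(290,226),(355,273),.052),("o1",(266,226),(382,270),.052),("o2",(242,226),(409,266),.052),("A",(263,165),(404,343),.03),("B",(354,169),(292,355),.03),("C",(394,163),(244,370),.03)):
    l,m=near(LT,*a),near(LS,*b);p,g=tri(T,l[:2],S,m[:2]);print(n,p,"gap %.4f"%g,"onz",onz(T,*l[:2],z)[:2],onz(S,*m[:2],z)[:2],"yaw %.1f %.1f"%(yaw(T,l,z),yaw(S,m,z)))
f=wline(T,edge(T,[k for k in range(226,310) if not 252<k<284],190,215),.066)
n_=wline(S,edge(S,range(332,434),225,265),.066)
n2=wline(S,edge(S,range(332,434),225,265),.066)
lft=wline(T,edge(T,range(210,245),208,235,1),.066)
print("far",f,"near",n_,"left",lft)
# tray: corners from tan mask
for c in(T,S):
    m=cv2.inRange(cv2.cvtColor(c["image"],cv2.COLOR_RGB2HSV),(10,70,120),(28,255,255))
    k=max((k for k in cv2.findContours(m,0,2)[0] if abs(cv2.minAreaRect(k)[0][0]-(468 if c is T else 150))<25),key=cv2.contourArea)
    print("tray",[onz(c,*q,.032)[:2] for q in cv2.boxPoints(cv2.minAreaRect(k))],onz(c,*cv2.minAreaRect(k)[0],.02))
E
```

```text
o0 [0.4999 0.1108 0.0544] gap 0.0018 onz [0.5005 0.1118] [0.4986 0.1103] yaw 179.8 175.1
o1 [0.5009 0.179  0.0531] gap 0.0016 onz [0.5012 0.1799] [0.5003 0.1785] yaw 0.1 179.1
o2 [0.5014 0.2465 0.0537] gap 0.0017 onz [0.5019 0.2476] [0.5004 0.2462] yaw 0.5 179.6
A [0.6886 0.19   0.0288] gap 0.0026 onz [0.6886 0.1911] [0.6889 0.1884] yaw 102.0 103.4
B [ 0.6713 -0.0737  0.0291] gap 0.0014 onz [ 0.6711 -0.073 ] [ 0.6715 -0.0744] yaw 73.0 72.9
C [ 0.6888 -0.188   0.0289] gap 0.0004 onz [ 0.6885 -0.1881] [ 0.6892 -0.1877] yaw 74.5 74.4
far (array([0.5683, 0.1684]), np.float64(1.5535419927222192), np.float64(0.00018814309391845707)) near (array([0.4231, 0.1876]), np.float64(1.553057852829369), np.float64(0.00018391946380635272)) left (array([0.4987, 0.3182]), np.float64(3.1231594986168134), np.float64(0.0002354321024428587))
tray [array([ 0.3679, -0.3129]), array([ 0.5789, -0.3371]), array([ 0.5667, -0.47  ]), array([ 0.3564, -0.4434])] [ 0.4685 -0.3937  0.02  ]
tray [array([ 0.564 , -0.4655]), array([ 0.3427, -0.4509]), array([ 0.3748, -0.3172]), array([ 0.5933, -0.3417])] [ 0.4667 -0.3967  0.02  ]
```

```bash
python3 - <<'E'
from h import *
go([.501,.179,.15],1.5533)
E
```

```text
t 0.3 pos [ 0.2223 -0.5839  0.2301] shift [ 10.64 -12.27   1.61] turn z 2.73 tilt [-0.     0.001 -1.   ] q6 -0.13 F [-0.3  0.1  0.2] open 0.0871
```

```bash
python3 -m pendant '[[[0,0,0,0,0,0.91,0.33],[0,0,0,0,0,0.91,0.33],[0,0,0,0,0,0.91,0.33]]]' 30; python3 - <<'E'
from h import *
go([.501,.179,.15],1.5533)
E
```

```text
t: 0.6
position: [0.2224, -0.584, 0.2304]
eef_rot: [1.0, -0.011, -0.0, -0.0]
ft_force: [-0.7, -0.0, -0.3]
opening: 0.0705
t 0.6 pos [ 0.2224 -0.584   0.2304] shift [  5.23 -15.38   1.61] turn z -0.04 tilt [-0.  0. -1.] q6 0.26 F [-0.7 -0.  -0.3] open 0.0705
```

```bash
r='x'; python3 -m pendant '[[[0.31,-0.9,0.1,0,0,0,0.33],[0.31,-0.9,0.1,0,0,0,0.33],[0.31,-0.9,0.1,0,0,0,0.33],[0.31,-0.9,0.1,0,0,0,0.33],[0.31,-0.9,0.1,0,0,0,0.33],[0.31,-0.9,0.1,0,0,0,0.33],[0.31,-0.9,0.1,0,0,0,0.33],[0.31,-0.9,0.1,0,0,0,0.33]]]' >/dev/null; python3 -m pendant '[[[0.31,-0.9,0.1,0,0,0,0.33],[0.31,-0.9,0.1,0,0,0,0.33],[0.31,-0.9,0.1,0,0,0,0.33],[0.31,-0.9,0.1,0,0,0,0.33],[0.31,-0.9,0.1,0,0,0,0.33],[0.31,-0.9,0.1,0,0,0,0.33],[0.31,-0.9,0.1,0,0,0,0.33],[0.31,-0.9,0.1,0,0,0,0.33]]]' >/dev/null; python3 -m pendant '[[[0,0,0,0,0,0,0.33]]]'; python3 - <<'E'
from h import *
go([.501,.179,.042],1.5533)
E
```

```text
t: 2.3
position: [0.4833, 0.1363, 0.1499]
eef_rot: [1.0, -0.006, -0.0, -0.001]
ft_force: [-0.2, 0.1, -0.6]
opening: 0.0583
t 2.3 pos [0.4833 0.1363 0.1499] shift [ 0.34 -0.86  2.16] turn z 0.04 tilt [-0.     0.002 -1.   ] q6 1.70 F [-0.2  0.1 -0.6] open 0.0583
```

```bash
python3 -m pendant '[[[0.34,-0.86,0,0,0,0,0.33],[0,0,0.75,0,0,0,0.33],[0,0,0.7,0,0,0,0.33],[0,0,0,0,0,0,0.33]]]'; python3 - <<'E'
from h import *
go([.501,.179,.042],1.5533)
S,T=cam("scene"),cam("top")
a=cv2.resize(S["image"][215:315,320:453,::-1],(532,400),interpolation=2)
b=cv2.resize(T["image"][190:265,205:325,::-1],(640,400)[:2],interpolation=2)
cv2.imwrite("pics/c3.png",cv2.resize(np.hstack([a,b]),None,fx=.68,fy=.68,interpolation=3))
E
```

```text
t: 2.7
position: [0.4961, 0.1731, 0.0731]
eef_rot: [1.0, -0.009, -0.005, 0.001]
ft_force: [-1.3, -0.9, -0.6]
opening: 0.0583
t 2.7 pos [0.4961 0.1731 0.0731] shift [ 0.1  -0.12  0.62] turn z 0.00 tilt [-0.01  -0.002 -1.   ] q6 1.77 F [-1.3 -0.9 -0.6] open 0.0583
```

View pics/c3.png

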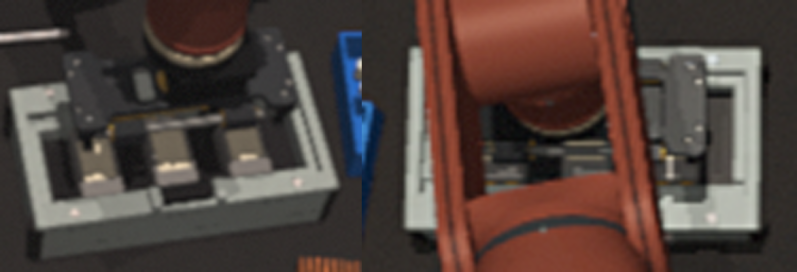

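```bash
python3 -m pendant '[[[0,0,0,0,0,0,0.33],[0,0,0,0,0,0,0.33],[0,0,0,0,0,0,0.33]]]'; python3 - <<'E'
from h import *
go([.501,.179,.043],1.5533)
E
```

```text
t: 3.1
position: [0.5019, 0.1742, 0.0798]
eef_rot: [1.0, -0.009, 0.002, -0.0]
ft_force: [-0.2, -0.6, -0.6]
opening: 0.058
t 3.1 pos [0.5019 0.1742 0.0798] shift [-0.02 -0.1   0.74] turn z -0.00 tilt [ 0.003  0.001 -1.   ] q6 1.77 F [-0.2 -0.6 -0.6] open 0.0580
```

```bash
python3 -m pendant '[[[-0.02,-0.1,0.1,0,0,0,0.33],[0,0,0.32,0,0,0,0.33],[0,0,0.32,0,0,0,0.33],[0,0,0,0,0,0,0.33],[0,0,0,0,0,0,0.33]]]'; python3 -m pendant '[[[0,0,0,0,0,0,1],[0,0,0,0,0,0,1],[0,0,0,0,0,0,1],[0,0,0,0,0,0,1],[0,0,0,0,0,0,1],[0,0,0,0,0,0,1]]]' 30;  python3 - <<'E'
from h import *
go([.501,.179,.15],1.5533)
E
```

```text
t: 3.6
position: [0.4994, 0.1794, 0.0409]
eef_rot: [1.0, -0.009, -0.0, 0.0]
ft_force: [0.5, 0.1, 0.4]
opening: 0.0578
t: 4.2
position: [0.5001, 0.1793, 0.0416]
eef_rot: [1.0, -0.009, 0.0, -0.0]
ft_force: [-1.2, -0.7, 4.6]
opening: 0.0377
t 4.2 pos [0.5001 0.1793 0.0416] shift [ 0.02  0.   -2.17] turn z 0.00 tilt [ 0.001  0.    -1.   ] q6 1.78 F [-1.2 -0.7  4.6] open 0.0377
```

```bash
python3 -m pendant '[[[0,0,-0.3,0,0,0,1],[0,0,-0.6,0,0,0,1],[0,0,-0.9,0,0,0,1],[0,0,-0.5,0,0,-0.5,1],[0,0,0,0,0,-1,1],[0,0,0,0,0,-1,1],[0,0,0,0,0,-1,1],[0,0,0,0,0,-1,1]]]'; python3 -m pendant '[[[0,0,0,0,0,-1,1],[0,0,0,0,0,-1,1],[0,0,0,0,0,-1,1],[0,0,0,0,0,-1,1],[0,0,0,0,0,-1,1],[0,0,0,0,0,-1,1],[0,0,0,0,0,0,1],[0,0,0,0,0,0,1]]]';  python3 - <<'E'
from h import *
go([.41,-.388,.10],-.113)
E
```

```text
t: 5.0
position: [0.4994, 0.1792, 0.1566]
eef_rot: [0.953, 0.303, -0.0, -0.0]
ft_force: [0.2, -0.4, -2.0]
opening: 0.0375
t: 5.8
position: [0.4996, 0.1792, 0.1563]
eef_rot: [0.75, 0.661, 0.0, -0.0]
ft_force: [-0.3, -1.2, -1.1]
opening: 0.0379
t 5.8 pos [0.4996 0.1792 0.1563] shift [-11.48  -0.35   1.13] turn z -0.09 tilt [-0.  0. -1.] q6 0.32 F [-0.3 -1.2 -1.1] open 0.0379
```

```bash
python3 -m pendant '[[[-0.5,0,0,0,0,0,1],[-0.95,-0.03,0,0,0,-0.1,1],[-0.95,-0.03,0,0,0,0,1],[-0.95,-0.03,0,0,0,0,1],[-0.95,-0.03,0,0,0,0,1],[-0.95,-0.03,0,0,0,0,1],[-0.95,-0.03,0,0,0,0,1],[-0.95,-0.03,0,0,0,0,1]]]' >/dev/null; python3 -m pendant '[[[-0.95,-0.03,0,0,0,0,1],[-0.95,-0.03,0,0,0,0,1],[-0.95,-0.03,0,0,0,0,1],[-0.95,-0.03,0,0,0,0,1],[-0.5,-0.05,0.3,0,0,0,1],[0,0,0.5,0,0,0,1],[0,0,0,0,0,0,1],[0,0,0,0,0,0,1]]]';  python3 - <<'E'
from h import *
go([.41,-.388,.044],-.113)
S=cam("scene")
cv2.imwrite("pics/c4.png",cv2.resize(S["image"][180:380,60:320,::-1],(780,600),interpolation=2))
E
```

```text
t: 7.4
position: [0.4176, -0.387, 0.1156]
eef_rot: [0.745, 0.667, 0.0, -0.001]
ft_force: [-0.2, -0.5, -1.1]
opening: 0.0378
t 7.4 pos [ 0.4176 -0.387   0.1156] shift [-0.04 -0.15  1.43] turn z 0.02 tilt [-0.001  0.002 -1.   ] q6 -0.78 F [-0.2 -0.5 -1.1] open 0.0378
```

View pics/c4.png

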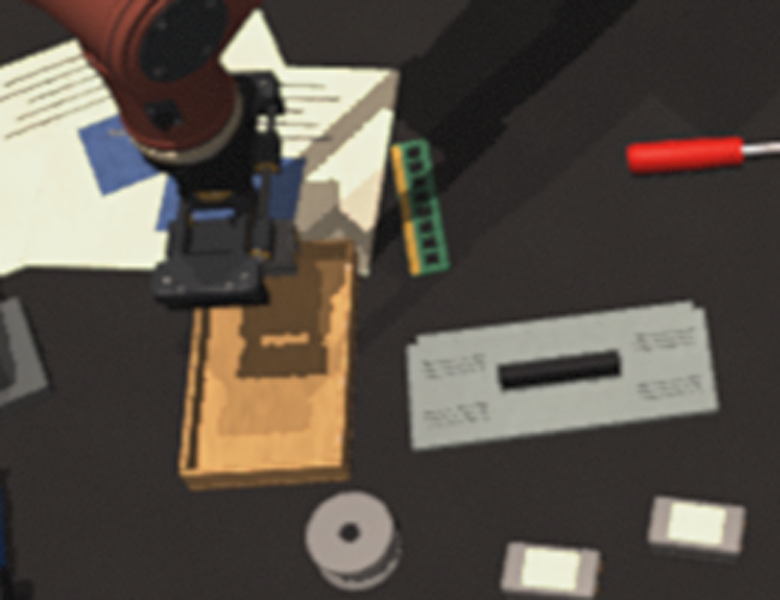

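```bash
python3 -m pendant '[[[-0.04,-0.15,0.4,0,0,0,1],[0,0,0.6,0,0,0,1],[0,0,0.43,0,0,0,1],[0,0,0,0,0,0,1],[0,0,0,0,0,0,1],[0,0,0,0,0,0,0.33],[0,0,0,0,0,0,0.33],[0,0,0,0,0,0,0.33]]]'; python3 -m pendant '[[[0,0,-0.8,0,0,0,0.33],[0,0,-0.8,0,0,0,0.33],[0,0,-0.5,0,0,0,0.33],[0,0,0,0,0,0,0.33],[0,0,0,0,0,0,0.33]]]';  python3 - <<'E'
from h import *
# case frame
c,s=np.cos(-.0175),np.sin(-.0175);P=lambda x,y:np.array([.5005+c*x-s*y,.179+s*x+c*y])
for y in(-.068,0,.068):print(P(0,y))
go([*P(-.0006,.068),.15],1.5533)
E
```

```text
t: 8.25
position: [0.4112, -0.3898, 0.0462]
eef_rot: [0.744, 0.668, -0.0, 0.001]
ft_force: [0.1, 0.0, -0.6]
opening: 0.0534
t: 8.75
position: [0.4107, -0.3894, 0.1506]
eef_rot: [0.744, 0.668, -0.0, 0.001]
ft_force: [-0.6, -0.5, -1.3]
opening: 0.0582
[0.49931006 0.11101041]
[0.5005 0.179 ]
[0.50168994 0.24698959]
t 8.8 pos [ 0.4107 -0.3894  0.1506] shift [ 1.285e+01  4.200e-01 -1.000e-02] turn z 10.60 tilt [ 0.001 -0.002 -1.   ] q6 -0.79 F [-0.6 -0.5 -1.3] open 0.0582
```

```bash
python3 -m pendant '[[[0.5,0.03,0,0,0,0,0.33],[0.95,0.03,0,0,0,0,0.33],[0.95,0.03,0,0,0,0,0.33],[0.95,0.03,0,0,0,0,0.33],[0.95,0.03,0,0,0,0,0.33],[0.95,0.03,0,0,0,0,0.33],[0.95,0.03,0,0,0,0,0.33],[0.95,0.03,0,0,0,0,0.33]]]' >/dev/null; python3 -m pendant '[[[0.95,0.03,0,0,0,0,0.33],[0.95,0.03,0,0,0,0,0.33],[0.95,0.03,0,0,0,0,0.33],[0.95,0.03,0,0,0,0,0.33],[0.95,0.03,0,0,0,0,0.33],[0.95,0.03,0,0,0,0,0.33],[0,0,0,0,0,0.6,0.33],[0,0,0,0,0,1,0.33]]]' >/dev/null; python3 -m pendant '[[[0,0,0,0,0,1,0.33],[0,0,0,0,0,1,0.33],[0,0,0,0,0,1,0.33],[0,0,0,0,0,1,0.33],[0,0,0,0,0,1,0.33],[0,0,0,0,0,1,0.33],[0,0,0,0,0,1,0.33],[0,0,0,0,0,1,0.33]]]' >/dev/null;  python3 -m pendant '[[[0,0,0,0,0,1,0.33],[0,0,0,0,0,0,0.33],[0,0,0,0,0,0,0.33]]]'; python3 - <<'E'
from h import *
go([.5014,.2467,.041],1.5533)
E
```

```text
t: 11.45
position: [0.4997, 0.2473, 0.1482]
eef_rot: [1.0, -0.007, -0.001, 0.0]
ft_force: [-0.2, -0.3, 0.6]
opening: 0.0582
t 11.4 pos [0.4997 0.2473 0.1482] shift [0.04 0.01 2.14] turn z 0.03 tilt [-0.002 -0.001 -1.   ] q6 1.90 F [-0.2 -0.3  0.6] open 0.0582
```

```bash
python3 -m pendant '[[[0.04,0.01,0.7,0,0,0,0.33],[0,0,0.7,0,0,0,0.33],[0,0,0.5,0,0,0,0.33],[0,0,0.23,0,0,0,0.33],[0,0,0,0,0,0,0.33],[0,0,0,0,0,0,0.33],[0,0,0,0,0,0,1],[0,0,0,0,0,0,1]]]'; python3 -m pendant '[[[0,0,0,0,0,0,1],[0,0,0,0,0,0,1],[0,0,0,0,0,0,1],[0,0,0,0,0,0,1]]]'; python3 -m pendant '[[[0,0,-0.3,0,0,0,1],[0,0,-0.6,0,0,0,1],[0,0,-0.8,0,0,0,1],[0,0,-0.5,0,0,-0.6,1],[0,0,0,0,0,-1,1],[0,0,0,0,0,-1,1],[0,0,0,0,0,-1,1],[0,0,0,0,0,-1,1]]]'; python3 -m pendant '[[[0,0,0,0,0,-1,1],[0,0,0,0,0,-1,1],[0,0,0,0,0,-1,1],[0,0,0,0,0,-1,1],[0,0,0,0,0,-1,1],[0,0,0,0,0,-1,1],[-0.5,0.14,0,0,0,0,1],[-0.95,0.14,0,0,0,0,1]]]' >/dev/null; python3 -m pendant '[[[-0.95,0.14,0,0,0,0,1],[-0.95,0.14,0,0,0,0,1],[-0.95,0.14,0,0,0,0,1],[-0.95,0.14,0,0,0,0,1],[-0.95,0.14,0,0,0,0,1],[-0.95,0.14,0,0,0,0,1],[-0.95,0.14,0,0,0,0,1],[-0.95,0.14,0,0,0,0,1]]]'>/dev/null; python3 -m pendant '[[[-0.95,0.14,0,0,0,0,1],[-0.95,0.14,0,0,0,0,1],[-0.95,0.14,0,0,0,0,1],[-0.95,0.14,0,0,0,0,1],[0,0,0,0,0,0,1],[0,0,0,0,0,0,1]]]'; python3 - <<'E'
from h import *
go([.525,-.4016,.044],-.113)
E
```

```text
t: 12.25
position: [0.5038, 0.2474, 0.0447]
eef_rot: [1.0, -0.009, 0.001, -0.0]
ft_force: [0.6, -0.2, 0.2]
opening: 0.0494
t: 12.65
position: [0.5031, 0.2472, 0.0439]
eef_rot: [1.0, -0.009, 0.001, -0.0]
ft_force: [-1.3, 0.2, 6.4]
opening: 0.0375
t: 13.45
position: [0.5022, 0.247, 0.1536]
eef_rot: [0.951, 0.31, -0.0, -0.0]
ft_force: [-0.3, -0.6, -1.4]
opening: 0.038
t: 15.65
position: [0.5299, -0.403, 0.1526]
eef_rot: [0.745, 0.667, 0.0, -0.001]
ft_force: [0.9, 0.4, -1.6]
opening: 0.038
t 15.7 pos [ 0.5299 -0.403   0.1526] shift [ 0.01 -0.1   2.17] turn z 0.02 tilt [-0.001  0.001 -1.   ] q6 -0.66 F [ 0.9  0.4 -1.6] open 0.0380
```

```bash
python3 -m pendant '[[[0,-0.1,0.5,0,0,0,1],[0,0,0.7,0,0,0,1],[0,0,0.6,0,0,0,1],[0,0,0.35,0,0,0,1],[0,0,0,0,0,0,1],[0,0,0,0,0,0,0.33],[0,0,0,0,0,0,0.33],[0,0,0,0,0,0,0.33]]]';  python3 -m pendant '[[[0,0,-0.7,0,0,0,0.33],[0,0,-0.8,0,0,0,0.33],[0,0,-0.6,0,0,0,0.33],[0.5,-0.15,0,0,0,0,0.33],[0.95,-0.15,0,0,0,0,0.33],[0.95,-0.15,0,0,0,0,0.33],[0.95,-0.15,0,0,0,0,0.33],[0.95,-0.15,0,0,0,0,0.33]]]' >/dev/null; python3 -m pendant '[[[0.95,-0.15,0,0,0,0,0.33],[0.95,-0.15,0,0,0,0,0.33],[0.95,-0.15,0,0,0,0,0.33],[0.95,-0.15,0,0,0,0,0.33],[0.95,-0.15,0,0,0,0,0.33],[0.95,-0.15,0,0,0,0,0.33],[0,0,0,0,0,0.6,0.33],[0,0,0,0,0,1,0.33]]]' >/dev/null; python3 -m pendant '[[[0,0,0,0,0,1,0.33],[0,0,0,0,0,1,0.33],[0,0,0,0,0,1,0.33],[0,0,0,0,0,1,0.33],[0,0,0,0,0,1,0.33],[0,0,0,0,0,1,0.33],[0,0,0,0,0,1,0.33],[0,0,0,0,0,1,0.33]]]' >/dev/null;  python3 -m pendant '[[[0,0,0,0,0,1,0.33],[0,0,0,0,0,0,0.33],[0,0,0,0,0,0,0.33]]]'; python3 - <<'E'
from h import *
go([.4998,.111,.042],1.5533)
E
```

```text
t: 16.45
position: [0.5271, -0.4029, 0.0482]
eef_rot: [0.744, 0.668, 0.0, 0.002]
ft_force: [0.0, 0.4, 0.1]
opening: 0.0532
t: 19.15
position: [0.4982, 0.1042, 0.1515]
eef_rot: [1.0, -0.007, 0.001, -0.0]
ft_force: [-0.3, 0.1, -0.1]
opening: 0.0582
t 19.1 pos [0.4982 0.1042 0.1515] shift [ 0.03 -0.14  2.19] turn z 0.03 tilt [ 0.002  0.    -1.   ] q6 1.64 F [-0.3  0.1 -0.1] open 0.0582
```

```bash
python3 -m pendant '[[[0.03,-0.14,0.7,0,0,0,0.33],[0,0,0.7,0,0,0,0.33],[0,0,0.5,0,0,0,0.33],[0,0,0.26,0,0,0,0.33],[0,0,0,0,0,0,0.33],[0,0,0,0,0,0,0.33],[0,0,0,0,0,0,1],[0,0,0,0,0,0,1]]]'; python3 -m pendant '[[[0,0,0,0,0,0,1],[0,0,0,0,0,0,1],[0,0,0,0,0,0,1],[0,0,0,0,0,0,1]]]'; python3 -m pendant '[[[0,0,-0.3,0,0,0,1],[0,0,-0.6,0,0,0,1],[0,0,-0.8,0,0,0,1],[0,0,-0.5,0,0,-0.6,1],[0,0,0,0,0,-1,1],[0,0,0,0,0,-1,1],[0,0,0,0,0,-1,1],[0,0,0,0,0,-1,1]]]'; python3 -m pendant '[[[0,0,0,0,0,-1,1],[0,0,0,0,0,-1,1],[0,0,0,0,0,-1,1],[0,0,0,0,0,-1,1],[0,0,0,0,0,-1,1],[0,0,0,0,0,-1,1],[-0.5,0.05,0,0,0,0,1],[-0.95,0.05,0,0,0,0,1]]]' >/dev/null; python3 -m pendant '[[[-0.95,0.05,0,0,0,0,1],[-0.95,0.05,0,0,0,0,1],[-0.95,0.05,0,0,0,0,1],[-0.95,0.05,0,0,0,0,1],[-0.95,0.05,0,0,0,0,1],[-0.95,0.05,0,0,0,0,1],[-0.95,0.05,0,0,0,0,1],[-0.95,0.05,0,0,0,0,1]]]'>/dev/null; python3 -m pendant '[[[-0.95,0.05,0,0,0,0,1],[0,0,0,0,0,0,1],[0,0,0,0,0,0,1]]]'; python3 - <<'E'
from h import *
go([.4676,-.395,.049],-.113)
E
```

```text
t: 19.95
position: [0.5006, 0.1113, 0.0441]
eef_rot: [1.0, -0.009, 0.001, -0.0]
ft_force: [-0.4, 0.4, -0.1]
opening: 0.0491
t: 20.35
position: [0.4998, 0.1112, 0.0434]
eef_rot: [1.0, -0.009, 0.001, 0.0]
ft_force: [-1.3, 0.4, 5.9]
opening: 0.0377
t: 21.15
position: [0.4987, 0.1112, 0.152]
eef_rot: [0.951, 0.31, -0.001, -0.0]
ft_force: [-0.7, 0.3, -1.7]
opening: 0.0384
t: 23.05
position: [0.4717, -0.3893, 0.1514]
eef_rot: [0.745, 0.667, 0.0, -0.001]
ft_force: [0.2, 0.3, -2.4]
opening: 0.0376
t 23.1 pos [ 0.4717 -0.3893  0.1514] shift [-0.13 -0.07  2.05] turn z 0.02 tilt [-0.001  0.002 -1.   ] q6 -0.71 F [ 0.2  0.3 -2.4] open 0.0376
```

```bash
python3 -m pendant '[[[-0.13,-0.07,0.5,0,0,0,1],[0,0,0.7,0,0,0,1],[0,0,0.6,0,0,0,1],[0,0,0.22,0,0,0,1],[0,0,0,0,0,0,1],[0,0,0,0,0,0,0.33],[0,0,0,0,0,0,0.33],[0,0,0,0,0,0,0.33]]]';  python3 -m pendant '[[[0,0,-0.7,0,0,0,0.33],[0,0,-0.8,0,0,0,0.33],[0,0,-0.6,0,0,0,0.33],[0.6,0.9,0,0,0,0,0.33],[0.6,0.9,0,0,0,0,0.33],[0.6,0.9,0,0,0,0,0.33],[0,0,0,0,0,0.6,0.33],[0,0,0,0,0,0.5,0.33]]]' >/dev/null; python3 -m pendant '[[[0,0,0,0,0,0,0.33],[0,0,0,0,0,0,0.33]]]'; python3 - <<'E'
from h import *
np.set_printoptions(precision=4,suppress=True)
go([.6888,-.188,.018],-.2705)
S,T=cam("scene"),cam("top")
cv2.imwrite("pics/c5.png",S["image"][:,:,::-1])
for c in(S,T):
  for l in labels(c): 
    p=onz(c,l[0],l[1],.03)
    if 11<min(l[2:4])<15 and 15<max(l[2:4])<32: print(c["n"],np.round(l,1),p)
E
```

```text
t: 23.85
position: [0.4696, -0.3961, 0.0538]
eef_rot: [0.744, 0.668, 0.0, 0.002]
ft_force: [-0.2, -0.5, 0.1]
opening: 0.0535
t: 24.85
position: [0.6017, -0.326, 0.1574]
eef_rot: [0.793, 0.609, 0.0, 0.001]
ft_force: [0.2, 0.4, -0.7]
opening: 0.0584
t 24.9 pos [ 0.6017 -0.326   0.1574] shift [3.12 0.97 2.79] turn z 0.08 tilt [ 0.001 -0.001 -1.   ] q6 -0.35 F [ 0.2  0.4 -0.7] open 0.0584
scene [243.6 370.   27.5  13.8   5.2 293. ] [ 0.6893 -0.1885  0.03  ]
scene [291.9 354.7  27.2  13.4   7.1 277. ] [ 0.6717 -0.0743  0.03  ]
scene [404.1 343.5  13.4  22.8  68.2 235. ] [0.6887 0.1887 0.03  ]
top [467.2 255.9  22.3  11.1   5.2 187. ] [ 0.4127 -0.3863  0.03  ]
top [280.2 105.9  14.1  15.6  82.9 161.5] [0.8676 0.1426 0.03  ]
```

View pics/c5.png

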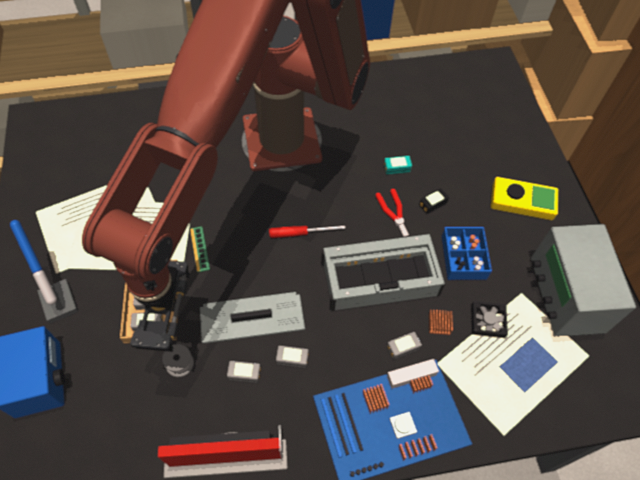

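```bash
python3 -m pendant '[[[0.78,0.24,0,0,0,0.08,0.33],[0.78,0.24,0,0,0,0,0.33],[0.78,0.24,0,0,0,0,0.33],[0.78,0.25,0,0,0,0,0.33],[0,0,0.6,0,0,0,0.33],[0,0,0.8,0,0,0,0.33],[0,0,0,0,0,0,0.33],[0,0,0,0,0,0,0.33]]]'; python3 - <<'E'
from h import *
go([.6888,-.188,.018],-.2705)
E
```

```text
t: 25.75
position: [0.6889, -0.1884, 0.0859]
eef_rot: [0.797, 0.604, -0.001, -0.001]
ft_force: [1.5, -0.2, 1.2]
opening: 0.0581
t 25.8 pos [ 0.6889 -0.1884  0.0859] shift [ 0.01 -0.    1.36] turn z -0.02 tilt [-0.002  0.001 -1.   ] q6 -0.10 F [ 1.5 -0.2  1.2] open 0.0581
```

```bash
python3 -m pendant '[[[0,0,0.5,0,0,0,0.33],[0,0,0.5,0,0,0,0.33],[0,0,0.36,0,0,0,0.33],[0,0,0,0,0,0,0.33],[0,0,0,0,0,0,0.33]]]'; python3 -m pendant '[[[0,0,0,0,0,0,1],[0,0,0,0,0,0,1],[0,0,0,0,0,0,1],[0,0,0,0,0,0,1],[0,0,0,0,0,0,1],[0,0,0,0,0,0,1]]]'; python3 -m pendant '[[[0,0,-0.3,0,0,0,1],[0,0,-0.6,0,0,0,1],[0,0,-0.9,0,0,0,1],[0,0,-0.9,0,0,0.44,1],[0,0,0,0,0,1,1],[0,0,0,0,0,1,1],[0,0,0,0,0,1,1],[0,0,0,0,0,1,1]]]' >/dev/null; python3 -m pendant '[[[0,0,0,0,0,1,1],[0,0,0,0,0,1,1],[0,0,0,0,0,1,1],[0,0,0,0,0,1,1],[0,0,0,0,0,1,1],[0,0,0,0,0,0,1],[0,0,0,0,0,0,1]]]'; python3 - <<'E'
from h import *
go([.4995,.111,.1],1.5533)
E
```

```text
t: 26.25
position: [0.6905, -0.1889, 0.0199]
eef_rot: [0.797, 0.604, 0.0, 0.001]
ft_force: [0.7, 0.4, -0.6]
opening: 0.0581
t: 26.85
position: [0.6902, -0.1884, 0.0195]
eef_rot: [0.797, 0.604, 0.0, 0.0]
ft_force: [-1.7, -0.1, 6.0]
opening: 0.0377
t: 28.35
position: [0.6898, -0.1882, 0.1537]
eef_rot: [1.0, -0.008, -0.0, -0.0]
ft_force: [1.2, 0.4, -1.1]
opening: 0.0376
t 28.4 pos [ 0.6898 -0.1882  0.1537] shift [-3.9  -5.92  1.08] turn z 0.01 tilt [-0.  0. -1.] q6 1.21 F [ 1.2  0.4 -1.1] open 0.0376
```

```bash
python3 -m pendant '[[[-0.49,-0.74,0,0,0,0,1],[-0.49,-0.74,0,0,0,0,1],[-0.49,-0.74,0,0,0,0,1],[-0.49,-0.74,0,0,0,0,1],[-0.49,-0.74,0,0,0,0,1],[-0.49,-0.74,0,0,0,0,1],[-0.49,-0.74,0,0,0,0,1],[-0.49,-0.74,0,0,0,0,1]]]'>/dev/null; python3 -m pendant '[[[0,0,0.5,0,0,0,1],[0,0,0.4,0,0,0,1],[0,0,0,0,0,0,1],[0,0,0,0,0,0,1],[0,0,0,0,0,0,1]]]'; python3 - <<'E'
from h import *
go([.4995,.111,.043],1.5533)
S=cam("scene")
cv2.imwrite("pics/c6.png",cv2.resize(S["image"][215:315,320:453,::-1],(798,600),interpolation=2))
E
```

```text
t: 29.65
position: [0.501, 0.1114, 0.1099]
eef_rot: [1.0, -0.01, 0.001, -0.0]
ft_force: [0.0, 0.6, -1.0]
opening: 0.0374
t 29.6 pos [0.501  0.1114 0.1099] shift [-0.03  0.01  1.34] turn z -0.02 tilt [ 0.002  0.    -1.   ] q6 1.66 F [ 0.   0.6 -1. ] open 0.0374
```

View pics/c6.png

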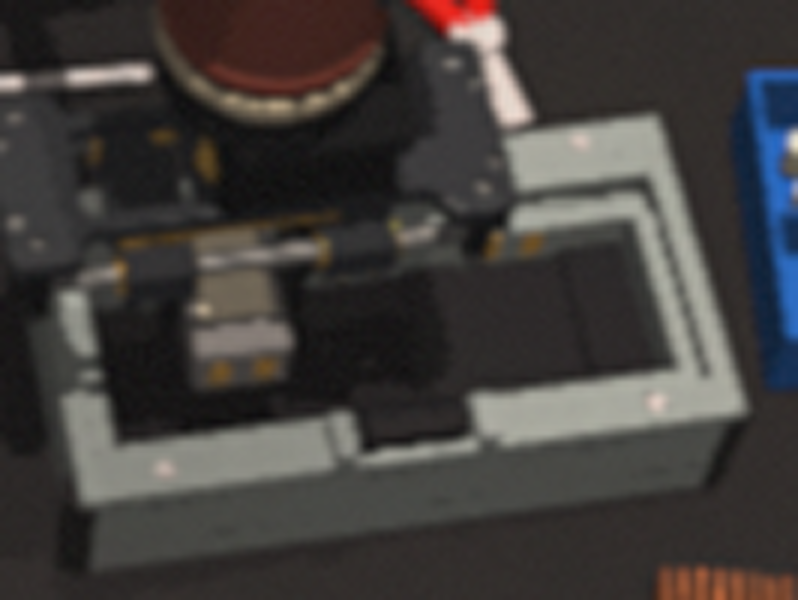

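```bash
python3 -m pendant '[[[-0.03,0.01,0.3,0,0,0,1],[0,0,0.4,0,0,0,1],[0,0,0.3,0,0,0,1],[0,0,0,0,0,0,1],[0,0,0,0,0,0,1]]]';python3 -m pendant '[[[0,0,0.2,0,0,0,1],[0,0,0.12,0,0,0,1],[0,0,0,0,0,0,1],[0,0,0,0,0,0,1]]]'; python3 - <<'E'
from h import *
go([.4995,.111,.043],1.5533)
E
```

```text
t: 30.2
position: [0.499, 0.111, 0.0594]
eef_rot: [1.0, -0.01, 0.0, -0.0]
ft_force: [-0.6, 0.6, -0.6]
opening: 0.0377
t: 30.6
position: [0.4982, 0.1111, 0.0424]
eef_rot: [1.0, -0.01, -0.0, 0.0]
ft_force: [0.3, -0.6, -1.1]
opening: 0.0378
t 30.6 pos [0.4982 0.1111 0.0424] shift [ 0.03  0.   -0.01] turn z -0.02 tilt [-0. -0. -1.] q6 1.66 F [ 0.3 -0.6 -1.1] open 0.0378
```

```bash
python3 -m pendant '[[[0,0,0,0,0,0,0.33],[0,0,0,0,0,0,0.33],[0,0,0,0,0,0,0.33],[0,0,-0.4,0,0,0,0.33],[0,0,-0.8,0,0,0,0.33],[0,0,-0.9,0,0,0,0.33],[0.6,0.6,0,0,0,0,0.33],[0.6,0.6,0,0,0,0,0.33]]]';  python3 -m pendant '[[[0.6,0.6,0,0,0,0,0.33],[0.6,0.6,0,0,0,0,0.33],[0,0,0,0,0,-0.6,0.33],[0,0,0,0,0,-1,0.33],[0,0,0,0,0,-1,0.33],[0,0,0,0,0,-1,0.33],[0,0,0,0,0,-1,0.33],[0,0,0,0,0,-1,0.33]]]' >/dev/null; python3 -m pendant '[[[0,0,0,0,0,-1,0.33],[0,0,0,0,0,-1,0.33],[0,0,0,0,0,-1,0.33],[0,0,0,0,0,-0.7,0.33],[0,0,0,0,0,0,0.33],[0,0,0,0,0,0,0.33]]]'; python3 - <<'E'
from h import *
np.set_printoptions(precision=4,suppress=True)
go([.6714,-.0737,.018],-.297)
S,T=cam("scene"),cam("top")
for c in(S,T):
  for l in labels(c): 
    if 9<min(l[2:4])<18 and 15<max(l[2:4])<32: print(c["n"],np.round(l,1),onz(c,l[0],l[1],.03),onz(c,l[0],l[1],.052)[:2])
E
```

```text
t: 31.4
position: [0.5594, 0.0499, 0.1509]
eef_rot: [1.0, -0.009, 0.003, 0.0]
ft_force: [0.3, 0.7, 0.5]
opening: 0.0578
t: 32.8
position: [0.616, -0.0113, 0.1476]
eef_rot: [0.803, 0.595, 0.0, 0.0]
ft_force: [0.1, -0.5, -0.5]
opening: 0.0585
t 32.8 pos [ 0.616  -0.0113  0.1476] shift [-0.87  1.42  2.59] turn z 0.01 tilt [ 0. -0. -1.] q6 0.15 F [ 0.1 -0.5 -0.5] open 0.0585
scene [404.5 343.   12.8  18.2  68.2 197.5] [0.6876 0.1899 0.03  ] [0.6953 0.1845]
scene [145.1 318.6  12.   18.   90.  178.5] [ 0.5237 -0.4054  0.03  ] [ 0.5342 -0.4006]
scene [147.1 297.2  11.   17.   90.  162. ] [ 0.4674 -0.3985  0.03  ] [ 0.4789 -0.3939]
scene [149.  276.1  10.   17.   90.  149.5] [ 0.4099 -0.392   0.03  ] [ 0.4223 -0.3875]
scene [355.  272.5  15.7  12.2  78.7 159. ] [0.4853 0.1147 0.03  ] [0.4965 0.1106]
top [467.2 256.   22.3  11.2   4.8 189.5] [ 0.4125 -0.3864  0.03  ] [ 0.4096 -0.3813]
top [468.  235.8  22.1  11.    5.2 178.5] [ 0.4705 -0.3916  0.03  ] [ 0.4668 -0.3863]
top [470.4 216.5  22.3  11.    4.8 170. ] [ 0.5262 -0.4011  0.03  ] [ 0.5218 -0.3958]
top [264.1 165.   10.6  21.8  77.5 161. ] [0.6879 0.1895 0.03  ] [0.6814 0.187 ]
top [280.1 105.9  14.1  15.8  82.9 162.5] [0.8675 0.1427 0.03  ] [0.8585 0.1408]
```

```bash
python3 -m pendant '[[[-0.43,0.71,0.2,0,0,0,0.33],[-0.44,0.71,0.2,0,0,0,0.33],[0,0,0.8,0,0,0,0.33],[0,0,0.6,0,0,0,0.33],[0,0,0,0,0,0,0.33],[0,0,0,0,0,0,0.33]]]'; python3 - <<'E'
from h import *
go([.6714,-.0737,.018],-.297)
S=cam("scene")
cv2.imwrite("pics/c7.png",cv2.resize(S["image"][290:400,210:357,::-1],(798,600),interpolation=2))
E
```

```text
t: 33.5
position: [0.6709, -0.0732, 0.0573]
eef_rot: [0.803, 0.596, -0.0, -0.001]
ft_force: [0.9, 0.8, 0.9]
opening: 0.0584
t 33.5 pos [ 0.6709 -0.0732  0.0573] shift [-0.01  0.01  0.79] turn z 0.03 tilt [-0.001  0.    -1.   ] q6 0.07 F [0.9 0.8 0.9] open 0.0584
```

View pics/c7.png

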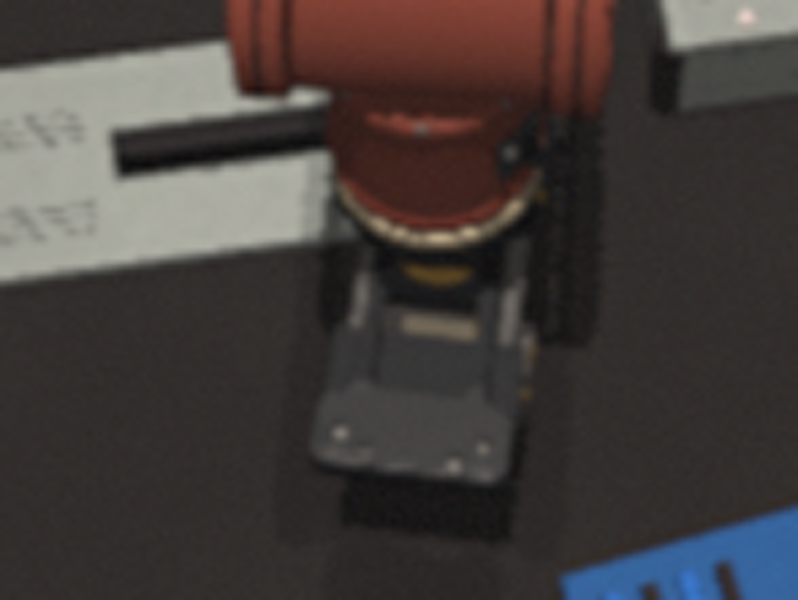

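```bash
python3 -m pendant '[[[0,0.01,0.4,0,0,0,0.33],[0,0,0.37,0,0,0,0.33],[0,0,0,0,0,0,0.33],[0,0,0,0,0,0,0.33]]]'; python3 -m pendant '[[[0,0,0,0,0,0,1],[0,0,0,0,0,0,1],[0,0,0,0,0,0,1],[0,0,0,0,0,0,1],[0,0,0,0,0,0,1],[0,0,0,0,0,0,1]]]'; python3 -m pendant '[[[0,0,-0.3,0,0,0,1],[0,0,-0.6,0,0,0,1],[0,0,-0.9,0,0,0,1],[0,0,-0.9,0,0,0.25,1],[0,0,0,0,0,1,1],[0,0,0,0,0,1,1],[0,0,0,0,0,1,1],[0,0,0,0,0,1,1]]]' >/dev/null; python3 -m pendant '[[[0,0,0,0,0,1,1],[0,0,0,0,0,1,1],[0,0,0,0,0,1,1],[0,0,0,0,0,1,1],[0,0,0,0,0,1,1],[0,0,0,0,0,0,1],[0,0,0,0,0,0,1]]]'; python3 - <<'E'
from h import *
go([.5007,.179,.1],1.5533)
E
```

```text
t: 33.95
position: [0.6718, -0.0734, 0.0193]
eef_rot: [0.803, 0.597, -0.0, -0.0]
ft_force: [-0.9, 0.1, -0.3]
opening: 0.0584
t: 34.55
position: [0.6721, -0.0736, 0.0197]
eef_rot: [0.803, 0.597, 0.0, 0.0]
ft_force: [-1.5, -0.1, 4.7]
opening: 0.0376
t: 36.05
position: [0.6717, -0.0735, 0.1543]
eef_rot: [1.0, -0.005, -0.0, -0.0]
ft_force: [0.2, -0.3, -2.3]
opening: 0.0375
t 36.0 pos [ 0.6717 -0.0735  0.1543] shift [-3.47 -5.02  1.09] turn z 0.06 tilt [-0.  0. -1.] q6 1.35 F [ 0.2 -0.3 -2.3] open 0.0375
```

```bash
python3 -m pendant '[[[-0.49,-0.71,0,0,0,0.06,1],[-0.5,-0.72,0,0,0,0,1],[-0.49,-0.72,0,0,0,0,1],[-0.5,-0.72,0,0,0,0,1],[-0.5,-0.72,0,0,0,0,1],[-0.49,-0.72,0,0,0,0,1],[-0.5,-0.71,0,0,0,0,1]]]'>/dev/null; python3 -m pendant '[[[0,0,0.5,0,0,0,1],[0,0,0.4,0,0,0,1],[0,0,0,0,0,0,1],[0,0,0,0,0,0,1],[0,0,0,0,0,0,1]]]'; python3 - <<'E'
from h import *
go([.5007,.179,.043],1.5533)
E
```

```text
t: 37.25
position: [0.5046, 0.1809, 0.1105]
eef_rot: [1.0, -0.011, 0.001, -0.0]
ft_force: [0.5, -0.1, -0.5]
opening: 0.0377
t 37.2 pos [0.5046 0.1809 0.1105] shift [-0.08  0.04  1.35] turn z -0.03 tilt [ 0.002  0.    -1.   ] q6 1.79 F [ 0.5 -0.1 -0.5] open 0.0377
```

```bash
python3 -m pendant '[[[-0.08,0.04,0.3,0,0,-0.03,1],[0,0,0.4,0,0,0,1],[0,0,0.3,0,0,0,1],[0,0,0,0,0,0,1],[0,0,0,0,0,0,1]]]';python3 -m pendant '[[[0,0,0.2,0,0,0,1],[0,0,0.13,0,0,0,1],[0,0,0,0,0,0,1],[0,0,0,0,0,0,1]]]'; python3 - <<'E'
from h import *
go([.5007,.179,.043],1.5533)
E
```

```text
t: 37.75
position: [0.4998, 0.1789, 0.0595]
eef_rot: [1.0, -0.009, 0.0, -0.0]
ft_force: [0.6, -0.2, -1.4]
opening: 0.0377
t: 38.15
position: [0.4993, 0.179, 0.0424]
eef_rot: [1.0, -0.009, -0.0, 0.0]
ft_force: [-0.5, 0.2, -0.9]
opening: 0.0377
t 38.1 pos [0.4993 0.179  0.0424] shift [ 0.03 -0.   -0.01] turn z 0.00 tilt [-0.001 -0.    -1.   ] q6 1.78 F [-0.5  0.2 -0.9] open 0.0377
```

```bash
python3 -m pendant '[[[0,0,0,0,0,0,0.33],[0,0,0,0,0,0,0.33],[0,0,0,0,0,0,0.33],[0,0,-0.4,0,0,0,0.33],[0,0,-0.8,0,0,0,0.33],[0,0,-0.9,0,0,0,0.33],[0.75,-0.04,0,0,0,0,0.33],[0.75,-0.05,0,0,0,0,0.33]]]';  python3 -m pendant '[[[0.75,-0.05,0,0,0,0,0.33],[0.75,-0.05,0,0,0,0,0.33],[0.75,-0.05,0,0,0,0,0.33],[0,0,0,0,0,-1,0.33],[0,0,0,0,0,-1,0.33],[0,0,0,0,0,-1,0.33],[0,0,0,0,0,-1,0.33],[0,0,0,0,0,-1,0.33]]]' >/dev/null; python3 -m pendant '[[[0,0,0,0,0,-1,0.33],[0,0,0,0,0,-1,0.33],[0,0,0,0,0,-1,0.33],[0,0,0,0,0,-1,0.33],[0,0,0,0,0,-1,0.33],[0,0,0,0,0,-1,0.33],[0,0,0,0,0,-1,0.33],[0,0,0,0,0,-1,0.33]]]'>/dev/null;  python3 -m pendant '[[[0,0,0,0,0,0,0.33],[0,0,0,0,0,0,0.33]]]'; python3 - <<'E'
from h import *
np.set_printoptions(precision=4,suppress=True)
go([.6887,.190,.018],.218)
S,T=cam("scene"),cam("top")
for c in(S,T):
  for l in labels(c,(0,0,170)): 
    p=onz(c,l[0],l[1],.03)
    if 9<min(l[2:4])<18 and 15<max(l[2:4])<32 and p[1]>-.2: print(c["n"],np.round(l,1),p,onz(c,l[0],l[1],.052)[:2])
E
```

```text
t: 38.95
position: [0.577, 0.1828, 0.1517]
eef_rot: [1.0, -0.008, 0.003, -0.001]
ft_force: [-1.0, -0.4, 0.4]
opening: 0.0584
t: 40.75
position: [0.6871, 0.1878, 0.1476]
eef_rot: [0.624, 0.781, 0.0, -0.0]
ft_force: [0.4, -0.1, 0.5]
opening: 0.0584
t 40.8 pos [0.6871 0.1878 0.1476] shift [0.04 0.04 2.59] turn z 0.04 tilt [-0.  0. -1.] q6 -0.07 F [ 0.4 -0.1  0.5] open 0.0584
top [291.9 224.5  22.   10.   90.   68. ] [0.5104 0.1094 0.03  ] [0.5061 0.1079]
top [232.  144.   30.3  11.9  81.9 209.5] [0.7531 0.2839 0.03  ] [0.7456 0.2801]
top [280.5 106.2  14.4  15.8  82.9 176.5] [0.8666 0.1417 0.03  ] [0.8576 0.1398]
```

```bash
python3 -m pendant '[[[0.04,0.04,0.7,0,0,0,0.33],[0,0,0.7,0,0,0,0.33],[0,0,0.6,0,0,0,0.33],[0,0,0.4,0,0,0,0.33],[0,0,0.17,0,0,0,0.33],[0,0,0,0,0,0,0.33],[0,0,0,0,0,0,0.33]]]'; python3 -m pendant '[[[0,0,0,0,0,0,1],[0,0,0,0,0,0,1],[0,0,0,0,0,0,1],[0,0,0,0,0,0,1],[0,0,0,0,0,0,1],[0,0,0,0,0,0,1]]]'; python3 - <<'E'
from h import *
go([.6887,.190,.018],.218)
E
```

```text
t: 41.55
position: [0.6899, 0.1904, 0.0207]
eef_rot: [0.623, 0.783, 0.001, 0.001]
ft_force: [-0.2, 0.3, 0.1]
opening: 0.0586
t: 42.15
position: [0.689, 0.1902, 0.0199]
eef_rot: [0.623, 0.783, 0.0, 0.0]
ft_force: [-1.8, -0.5, 6.1]
opening: 0.0378
t 42.1 pos [0.689  0.1902 0.0199] shift [-0.   -0.01  0.04] turn z 0.06 tilt [ 0.001  0.    -1.   ] q6 -0.07 F [-1.8 -0.5  6.1] open 0.0378
```

```bash
python3 -m pendant '[[[0,0,-0.3,0,0,0,1],[0,0,-0.6,0,0,0,1],[0,0,-0.9,0,0,0,1],[0,0,-0.9,0,0,1,1],[0,0,0,0,0,1,1],[0,0,0,0,0,1,1],[0,0,0,0,0,1,1],[0,0,0,0,0,1,1]]]' >/dev/null; python3 -m pendant '[[[0,0,0,0,0,1,1],[0,0,0,0,0,1,1],[0,0,0,0,0,1,1],[0,0,0,0,0,1,1],[0,0,0,0,0,1,1],[0,0,0,0,0,1,1],[0,0,0,0,0,1,1],[0,0,0,0,0,1,1]]]'>/dev/null; python3 -m pendant '[[[-0.75,-0.22,0,0,0,0,1],[-0.75,-0.22,0,0,0,0,1],[-0.75,-0.22,0,0,0,0,1],[-0.75,-0.22,0,0,0,0,1],[-0.75,-0.22,0,0,0,0,1],[0,0,0.9,0,0,0,1],[0,0,0,0,0,0,1],[0,0,0,0,0,0,1]]]'; python3 - <<'E'
from h import *
go([.5018,.247,.043],1.5533)
E
```

```text
t: 44.55
position: [0.5014, 0.2482, 0.1088]
eef_rot: [1.0, -0.009, -0.001, 0.0]
ft_force: [0.4, 0.2, -1.7]
opening: 0.0376
t 44.5 pos [0.5014 0.2482 0.1088] shift [0.01 0.02 1.32] turn z 0.00 tilt [-0.002 -0.001 -1.   ] q6 1.91 F [ 0.4  0.2 -1.7] open 0.0376
```

```bash
python3 -m pendant '[[[0.01,0.02,0.3,0,0,0,1],[0,0,0.4,0,0,0,1],[0,0,0.3,0,0,0,1],[0,0,0,0,0,0,1],[0,0,0,0,0,0,1]]]';python3 -m pendant '[[[0,0,0.2,0,0,0,1],[0,0,0.13,0,0,0,1],[0,0,0,0,0,0,1],[0,0,0,0,0,0,1]]]'; python3 -m pendant '[[[0,0,0,0,0,0,0.33],[0,0,0,0,0,0,0.33],[0,0,0,0,0,0,0.33]]]'; python3 -m pendant '[[[0,0,-0.4,0,0,0,0.33],[0,0,-0.8,0,0,0,0.33],[0,0,-0.9,0,0,0,0.33],[0,0.9,0,0,0,0,0.33],[0,0.9,0,0,0,0,0.33],[0,0.9,0,0,0,0,0.33],[0,0.9,0,0,0,0,0.33],[0,0.9,0,0,0,0,0.33]]]';python3 -m pendant '[[[0,0.9,0,0,0,0,0.33],[0,0.9,0,0,0,0,0.33],[0,0.9,0,0,0,0,0.33],[0,0.9,0,0,0,0,0.33],[0,0.9,0,0,0,0,0.33],[0,0,0,0,0,0,0.33]]]'; python3 - <<'E'
from h import *
np.set_printoptions(precision=4,suppress=True)
S,T=cam("scene"),cam("top")
for c in(S,T):
  for l in labels(c,(0,0,175)): 
    p=onz(c,l[0],l[1],.052)
    if 9<min(l[2:4])<18 and 15<max(l[2:4])<32 and .6>p[0]>.4: print(c["n"],np.round(l,1),p)
a=cv2.resize(S["image"][220:330,180:460,::-1],(790,310),interpolation=2);b=cv2.resize(T["image"][190:290,200:455,::-1],(790,280),interpolation=2)
cv2.imwrite("pics/c8.png",np.vstack([a,b]))
E
```

```text
t: 45.05
position: [0.5033, 0.2472, 0.0591]
eef_rot: [1.0, -0.009, 0.0, 0.0]
ft_force: [-0.5, -0.2, -1.5]
opening: 0.0381
t: 45.45
position: [0.5075, 0.2477, 0.0482]
eef_rot: [1.0, -0.009, 0.005, -0.001]
ft_force: [-4.3, -5.8, 23.5]
opening: 0.0381
t: 45.75
position: [0.5028, 0.2474, 0.0426]
eef_rot: [1.0, -0.009, 0.0, -0.0]
ft_force: [-0.4, -0.0, -0.5]
opening: 0.0535
t: 46.55
position: [0.4982, 0.0209, 0.1472]
eef_rot: [1.0, -0.008, -0.0, -0.0]
ft_force: [0.6, -0.4, 0.2]
opening: 0.0584
t: 47.15
position: [0.4944, -0.2076, 0.1475]
eef_rot: [1.0, -0.011, 0.0, 0.001]
ft_force: [0.5, 0.6, -0.6]
opening: 0.0581
scene [144.9 318.8  12.   18.   90.  185.5] [ 0.5345 -0.401   0.052 ]
scene [147.1 297.3  11.   18.   90.  175.5] [ 0.4792 -0.3941  0.052 ]
scene [149.  276.2  11.   18.   90.  155.5] [ 0.4225 -0.3875  0.052 ]
scene [355.1 272.5  16.3  12.6  78.7 169.5] [0.4967 0.1109 0.052 ]
scene [382.  269.1  16.3  12.6  77.5 164. ] [0.4984 0.1782 0.052 ]
top [468.3 255.8  23.7  11.9   4.4 235. ] [ 0.4102 -0.3845  0.052 ]
top [469.6 235.6  23.1  11.7   5.2 233.5] [ 0.4672 -0.3906  0.052 ]
top [290.5 227.1  23.   11.   90.  242. ] [0.499  0.1118 0.052 ]
top [266.4 226.9  22.   11.   90.  237. ] [0.5005 0.18   0.052 ]
top [471.1 216.1  22.5  11.6   4.4 228. ] [ 0.5228 -0.3977  0.052 ]
```

View pics/c8.png

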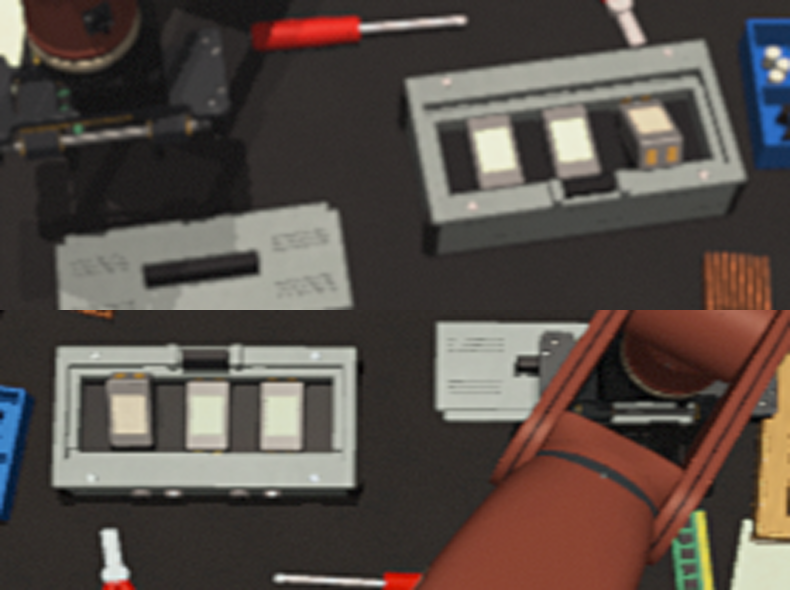

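```bash
python3 - <<'E'
from h import *
S,T=cam("scene"),cam("top")
a=cv2.resize(S["image"][245:285,393:433,::-1],(400,400),interpolation=cv2.INTER_CUBIC);b=cv2.resize(T["image"][205:245,225:265,::-1],(400,400),interpolation=cv2.INTER_CUBIC)
cv2.imwrite("pics/c9.png",np.hstack([a,b]))
E
```

```text
(no output)
```

View pics/c9.png

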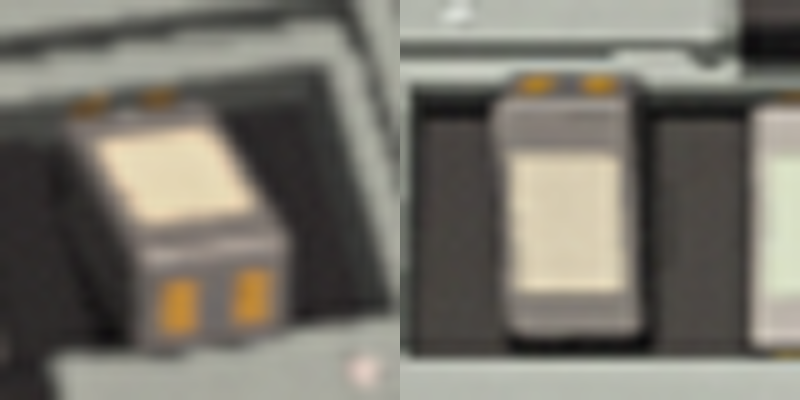

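```bash
python3 - <<'E'
from h import *
np.set_printoptions(precision=4,suppress=True)
S,T=cam("scene"),cam("top")
s=[(98,138),(207,126),(255,205),(138,226),(68,122),(200,108),(290,238),(132,262)]
t=[(227,292),(110,292),(107,150),(220,150),(240,330),(110,330),(95,100),(232,97)]
for a,b in zip(s,t):
    p,g=tri(S,(393+a[0]/10-.5,245+a[1]/10-.5),T,(225+b[0]/10-.5,205+b[1]/10-.5));print(p,g)
E
```

```text
[0.4806 0.2334 0.0587] 0.00013726855246491967
[0.4809 0.2642 0.0566] 0.004929425252505901
[0.5168 0.2619 0.0809] 0.003781021485623688
[0.5169 0.2318 0.0795] 0.0015043656944044416
[0.4708 0.23   0.051 ] 0.001285114070796774
[0.4714 0.2657 0.0488] 0.004133177793917478
[0.5299 0.2652 0.0869] 0.0022201570211842093
[0.5301 0.2266 0.0871] 0.0032264159302124846
```

```bash
python3 -m pendant '[[[0,-0.9,0,0,0,0,0.33],[0,-0.9,0,0,0,0,0.33],[0,-0.9,0,0,0,0,0.33],[0,-0.9,0,0,0,0,0.33],[0,-0.9,0,0,0,0,0.33],[0,-0.9,0,0,0,0,0.33],[0,-0.9,0,0,0,0,0.33],[0,-0.9,0,0,0,0,0.33]]]'>/dev/null; python3 -m pendant '[[[0,-0.9,0,0,0,0,0.33],[0,-0.9,0,0,0,0,0.33],[-0.6,0,0,0,0,0,0.33],[0,0,0,0,1,0,0.33],[0,0,0,0,1,0,0.33],[0,0,0,0,1,0,0.33],[0,0,0,0,1,0,0.33],[0,0,0,0,0,0,0.33]]]'>/dev/null; python3 -m pendant '[[[0,0,0,0,0,0,0.33],[0,0,0,0,0,0,0.33]]]'; python3 - <<'E'
from h import *
go([.464,.2472,.128],1.5533);go([.506,.2472,.0597])
E
```

```text
t: 49.25
position: [0.4741, 0.249, 0.1495]
eef_rot: [0.961, -0.008, 0.276, 0.002]
ft_force: [0.4, -0.0, 0.2]
opening: 0.0585
t 49.2 pos [0.4741 0.249  0.1495] shift [-0.4   0.04  0.26] turn z 0.00 tilt [ 0.53  -0.008 -0.848] q6 2.36 F [ 0.4 -0.   0.2] open 0.0585
t 49.2 pos [0.4741 0.249  0.1495] shift [-0.41  0.03  1.86] tilt [ 0.53  -0.008 -0.848] q6 2.36 F [ 0.4 -0.   0.2] open 0.0585
```

```bash
python3 -m pendant '[[[-0.41,0.03,0,0,0,0,0.33],[0,0,0.6,0,0,0,0.33],[0,0,0.5,0,0,0,0.33],[0,0,0.3,0,0,0,0.33],[0,0,0,0,0,0,0.33],[0,0,0,0,0,0,0.33]]]'; python3 -m pendant '[[[0,0,0.25,0,0,0,0.33],[0,0,0.21,0,0,0,0.33],[0,0,0,0,0,0,0.33],[0,0,0,0,0,0,0.33]]]'; python3 -m pendant '[[[0,0,0,0,0,0,1],[0,0,0,0,0,0,1],[0,0,0,0,0,0,1],[0,0,0,0,0,0,1],[0,0,0,0,0,0,1],[0,0,0,0,0,0,1]]]' 35; python3 - <<'E'
from h import *
go([.506,.2472,.12],1.5533)
E
```

```text
t: 49.85
position: [0.4936, 0.246, 0.078]
eef_rot: [0.961, -0.009, 0.275, 0.003]
ft_force: [-0.1, 0.4, -0.3]
opening: 0.058
t: 50.25
position: [0.505, 0.2461, 0.0589]
eef_rot: [0.961, -0.009, 0.276, 0.002]
ft_force: [-0.9, 0.1, 0.4]
opening: 0.058
t: 50.85
position: [0.5047, 0.2462, 0.0583]
eef_rot: [0.961, -0.008, 0.276, 0.002]
ft_force: [-2.9, 0.9, 4.8]
opening: 0.0376
t 50.9 pos [0.5047 0.2462 0.0583] shift [ 0.68 -0.02 -1.03] turn z 0.00 tilt [ 0.53  -0.009 -0.848] q6 2.51 F [-2.9  0.9  4.8] open 0.0376
```

```bash
python3 -m pendant '[[[0.15,0,-0.25,0,0,0,1],[0.34,0,-0.53,0,0,0,1],[0.34,0,-0.53,0,0,0,1],[0,0,0,0,-1,0,1],[0,0,0,0,-1,0,1],[0,0,0,0,-1,0,1],[0,0,0,0,-1,0,1],[0,0,0,0,0,0,1]]]'; python3 -m pendant '[[[0,0,0,0,0,0,1],[0,0,0,0,0,0,1]]]'; python3 - <<'E'
from h import *
go([.5018,.247,.043],1.5533)
S,T=cam("scene"),cam("top")
a=cv2.resize(S["image"][240:300,370:440,::-1],(700,600),interpolation=cv2.INTER_CUBIC)
cv2.imwrite("pics/c10.png",a)
E
```

```text
t: 51.65
position: [0.507, 0.2449, 0.1339]
eef_rot: [1.0, -0.01, -0.002, 0.0]
ft_force: [0.8, -1.3, -2.6]
opening: 0.0378
t: 51.85
position: [0.5036, 0.2457, 0.1344]
eef_rot: [1.0, -0.009, 0.0, 0.0]
ft_force: [-0.7, 0.3, -0.8]
opening: 0.0375
t 51.9 pos [0.5036 0.2457 0.1344] shift [-0.04 -0.03  1.83] turn z 0.00 tilt [ 0.    -0.001 -1.   ] q6 1.90 F [-0.7  0.3 -0.8] open 0.0375
```

View pics/c10.png

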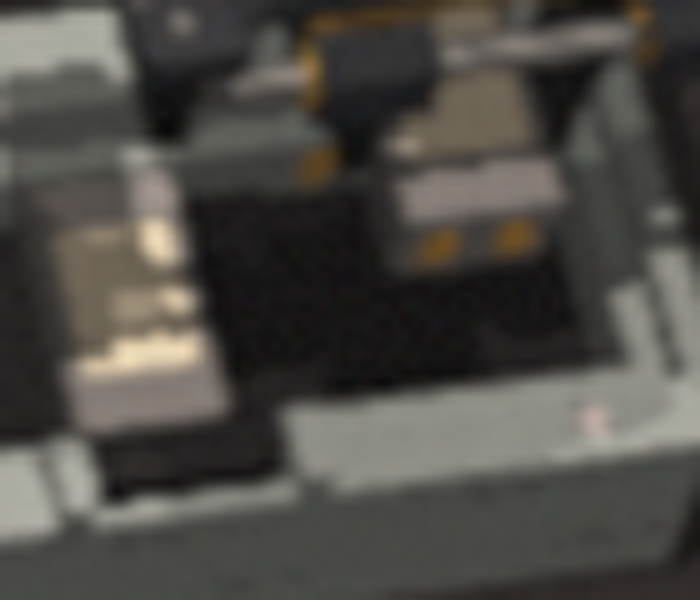

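```bash
python3 - <<'E'
from h import *
S=cam("scene")
for u,v in((398,222),(560,205),(479,213)): print(onz(S,370+u/10-.5,240+v/10-.5,.1449))
E
```

```text
[0.53718485 0.22266375 0.1449    ]
[0.5390676  0.26069853 0.1449    ]
[0.53799736 0.24169781 0.1449    ]
```

```bash
python3 -m pendant '[[[-0.04,-0.03,0.6,0,0,0,1],[0,0,0.6,0,0,0,1],[0,0,0,0,0,0,1],[0,0,0,0,0,0,1],[0,0,0,0,0,0,1]]]';python3 -m pendant '[[[0,0,0.2,0,0,0,1],[0,0,0.15,0,0,0,1],[0,0,0,0,0,0,1],[0,0,0,0,0,0,1]]]';python3 -m pendant '[[[0,0,0.12,0,0,0,1],[0,0,0.1,0,0,0,1],[0,0,0,0,0,0,1],[0,0,0,0,0,0,1]]]'; python3 - <<'E'
from h import *
go([.5018,.247,.043],1.5533)
E
```

```text
t: 52.5
position: [0.5042, 0.2479, 0.0774]
eef_rot: [1.0, -0.009, 0.002, -0.0]
ft_force: [0.3, -1.3, -1.5]
opening: 0.038
t: 52.9
position: [0.5026, 0.2473, 0.0574]
eef_rot: [1.0, -0.009, -0.0, 0.0]
ft_force: [-0.4, 0.2, -1.3]
opening: 0.0379
t: 53.3
position: [0.5027, 0.2473, 0.0465]
eef_rot: [1.0, -0.009, -0.0, 0.0]
ft_force: [0.4, -0.2, -0.9]
opening: 0.0377
t 53.3 pos [0.5027 0.2473 0.0465] shift [-0.02  0.01  0.07] turn z 0.00 tilt [-0.001 -0.    -1.   ] q6 1.90 F [ 0.4 -0.2 -0.9] open 0.0377
```

```bash
python3 -m pendant '[[[-0.02,0.01,0.07,0,0,0,1],[0,0,0,0,0,0,1],[0,0,0,0,0,0,0.33],[0,0,0,0,0,0,0.33],[0,0,0,0,0,0,0.33],[0,0,-0.4,0,0,0,0.33],[0,0,-0.8,0,0,0,0.33],[0,0,-0.9,0,0,0,0.33]]]'; python3 -m pendant '[[[-0.7,-0.3,0,0,0,0,0.33],[-0.7,-0.3,0,0,0,0,0.33],[-0.7,-0.3,0,0,0,0,0.33],[0,0,0,0,0,0,0.33],[0,0,0,0,0,0,0.33]]]'; python3 - <<'E'
from h import *
np.set_printoptions(precision=4,suppress=True)
go([.5018,.247,.043],1.5533)
S,T=cam("scene"),cam("top")
for c in(S,T):
  for l in labels(c,(0,0,175)): 
    p=onz(c,l[0],l[1],.052)
    if 9<min(l[2:4])<18 and 15<max(l[2:4])<32 and .6>p[0]>.4 and p[1]>0: print(c["n"],np.round(l,1),p)
a=cv2.resize(S["image"][220:330,180:460,::-1],(790,310),interpolation=2);b=cv2.resize(T["image"][190:290,200:455,::-1],(790,280),interpolation=2)
cv2.imwrite("pics/c11.png",np.vstack([a,b]))
E
```

```text
t: 54.1
position: [0.5007, 0.2465, 0.1481]
eef_rot: [1.0, -0.009, -0.002, 0.001]
ft_force: [1.2, 1.0, 0.7]
opening: 0.0579
t: 54.6
position: [0.3977, 0.2942, 0.1489]
eef_rot: [1.0, -0.008, 0.001, -0.0]
ft_force: [0.2, 0.8, 0.5]
opening: 0.0585
t 54.6 pos [0.3977 0.2942 0.1489] shift [2.09 0.91 2.12] turn z 0.01 tilt [ 0.001  0.    -1.   ] q6 2.06 F [0.2 0.8 0.5] open 0.0585
scene [355.1 272.5  16.3  12.6  78.7 169.5] [0.4967 0.1109 0.052 ]
scene [381.9 269.   16.3  12.6  77.5 162. ] [0.4982 0.1782 0.052 ]
top [290.5 227.1  23.   11.   90.  242. ] [0.499  0.1118 0.052 ]
top [266.4 226.9  22.   11.   90.  239. ] [0.5004 0.1799 0.052 ]
top [242.7 223.2  19.   11.   90.  150. ] [0.5121 0.2471 0.052 ]
```

View pics/c11.png

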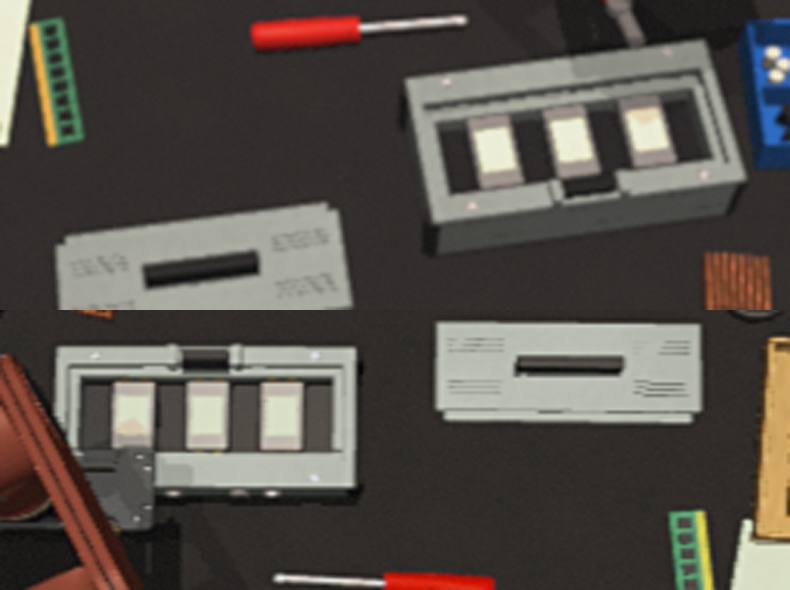

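```bash
python3 - <<'E'
from h import *
np.set_printoptions(precision=4,suppress=True)
S,T=cam("scene"),cam("top")
m0=None
for c in(T,S):
    g=cv2.cvtColor(c["image"],cv2.COLOR_RGB2GRAY)
    m=cv2.inRange(g,100,255);k=[k for k in cv2.findContours(m,0,1)[0] if 2500<cv2.contourArea(k)<9000 and cv2.pointPolygonTest(k,tuple(map(float,proj(c,(.51,-.16,.008)))),True)>-8]
    for q in k:
        r=cv2.minAreaRect(q);print(c["n"],np.round(r[0],1),np.round(r[1],1),r[2],cv2.contourArea(q));
        x,y,w,h=cv2.boundingRect(q);print("bbox",x,y,w,h)
        in_=np.zeros_like(g);cv2.drawContours(in_,[q],-1,255,-1)
        in_=cv2.erode(in_,np.ones((7,7)))
        d=cv2.bitwise_and(cv2.inRange(g,0,75),in_)
        kk=max(cv2.findContours(d,0,1)[0],key=cv2.contourArea);rr=cv2.minAreaRect(kk);print(" rib",np.round(rr[0],1),np.round(rr[1],1),rr[2],onz(c,*rr[0],.034),onz(c,*rr[0],.021))
        box=cv2.boxPoints(rr);print(" rib box onz34",[onz(c,*b,.034)[:2] for b in box])
        if c is T:
            far=wline(T,edge(T,range(x+5,x+w-5),y-8,y+15),.008);print("far",far)
            L=wline(T,edge(T,range(y+5,y+h-8),x-8,x+12,1),.008);print("left",L)
            Rr=wline(T,edge(T,range(y+5,y+h-8),x+w+8,x+w-12,1),.008);print("right",Rr)
            nr=wline(T,edge(T,range(x+8,x+w-8),y+h+8,y+h-12),.002);print("near",nr)
        else:
            nr=wline(S,edge(S,range(x+12,x+w-14),y-6,y+30),.0035);print("near",nr)
E
```

```text
top [383.2 211.8] [86.  35.5] 0.8184555768966675 2887.5
bbox 340 194 87 37
 rib [383.  209.5] [ 5. 34.] 90.0 [ 0.5495 -0.1519  0.034 ] [ 0.5523 -0.1531  0.021 ]
 rib box onz34 [array([ 0.5575, -0.1035]), array([ 0.5561, -0.2007]), array([ 0.5415, -0.2003]), array([ 0.5429, -0.1032])]
far (array([ 0.601 , -0.1588]), np.float64(1.5436536742884797), np.float64(0.00021729143712282607))
left (array([ 0.5541, -0.0297]), np.float64(3.111738351853532), np.float64(0.00019719958134260617))
right (array([ 0.5503, -0.2786]), np.float64(3.123528056257973), np.float64(0.00023420848694585898))
near (array([ 0.4968, -0.1547]), np.float64(1.5444369322310683), np.float64(0.0002300628077781003))
scene [250.7 316.4] [ 38.6 103.4] 82.40535736083984 3782.5
bbox 200 292 105 51
 rib [250.9 315.3] [ 7.9 40.4] 82.56858825683594 [ 0.5593 -0.1555  0.034 ] [ 0.5534 -0.1558  0.021 ]
 rib box onz34 [array([ 0.5477, -0.2035]), array([ 0.5502, -0.1072]), array([ 0.5708, -0.1076]), array([ 0.5682, -0.2032])]
near (array([ 0.4961, -0.1498]), np.float64(1.5461803802012553), np.float64(0.00012695520246403408))
```

```bash
python3 - <<'E'
from h import *
np.set_printoptions(precision=4,suppress=True)
S,T=cam("scene"),cam("top")
# case yz edges, top view
for nm,rows,a,b in(("L",range(209,232),210,232),("R",range(209,245),322,300)):
    for th in(90,110,130): print("T",nm,th,wline(T,edge(T,rows,a,b,1,th),.066))
for th in(90,110,130):
    print("S left(-y)",wline(S,edge(S,range(256,285),315,345,1,th),.066))
    print("S right(+y)",wline(S,edge(S,range(240,270),455,425,1,th),.066))
    print("S cover -y",wline(S,edge(S,range(308,332),190,215,1,th),.008), "+y",wline(S,edge(S,range(295,315),312,290,1,th),.008))
# screws: small bright spots
for c in(T,S):
    h=cv2.cvtColor(c["image"],cv2.COLOR_RGB2HSV)
    x0,y0,x1,y1=(215,200,320,262) if c is T else (320,232,445,308)
    g=c["image"][y0:y1,x0:x1].astype(int)
    m=((g.min(2)>185)&(g[:,:,0]-g[:,:,1]>8)).astype(np.uint8)
    n,l,s,ce=cv2.connectedComponentsWithStats(m)
    for i in range(1,n):
        if s[i,4]<14: print(c["n"],"screw",ce[i]+[x0,y0],s[i,4],onz(c,*(ce[i]+[x0,y0]),.066)[:2])
E
```

```text
T L 90 (array([0.5268, 0.3172]), np.float64(3.127033802058521), np.float64(0.00021860531436746037))
T L 110 (array([0.5303, 0.3162]), np.float64(0.03601277005866832), np.float64(0.0005363880932824171))
T L 130 (array([0.5303, 0.3155]), np.float64(0.04145089949649572), np.float64(0.0005411869423973541))
T R 90 (array([0.497 , 0.0437]), np.float64(3.129088387525742), np.float64(0.00021205594740649955))
T R 110 (array([0.5041, 0.0442]), np.float64(3.1332923937567028), np.float64(3.192225025934166e-05))
T R 130 (array([0.5041, 0.0448]), np.float64(3.1322411030914896), np.float64(2.5224859386833944e-05))
S left(-y) (array([0.4854, 0.0425]), np.float64(3.121103862598552), np.float64(0.00013448304429302898))
S right(+y) (array([0.4807, 0.3157]), np.float64(3.1373181787913618), np.float64(0.00027915658227055265))
S cover -y (array([ 0.5375, -0.2797]), np.float64(3.117878076168796), np.float64(0.0001481118331132381)) +y (array([ 0.5393, -0.0307]), np.float64(3.1131155370152483), np.float64(0.00011902301775448738))
S left(-y) (array([0.4856, 0.0435]), np.float64(3.12209882338021), np.float64(0
[... 321 characters left out ...]
3403356886))
S left(-y) (array([0.4867, 0.0445]), np.float64(3.1210295260741527), np.float64(0.0002018502124143299))
S right(+y) (array([0.5002, 0.3136]), np.float64(3.1350586836876992), np.float64(0.0002567901742608114))
S cover -y (array([ 0.5378, -0.2778]), np.float64(3.1172291040008258), np.float64(0.0002551810249636748)) +y (array([ 0.539 , -0.0326]), np.float64(3.1135130993705658), np.float64(0.00021392573954934685))
scene screw [338.  248.5] 2 [0.4305 0.0805]
scene screw [404.     261.3333] 3 [0.4934 0.2334]
scene screw [408.     263.6667] 3 [0.5014 0.2414]
scene screw [411. 262.] 1 [0.4981 0.2499]
scene screw [429.  281.5] 2 [0.5575 0.2789]
scene screw [347.  292.5] 2 [0.5533 0.078 ]
```

```bash
python3 -m pendant '[[[0,0,-0.3,0,0,-1,0.5],[0,0,0,0,0,-1,0.5],[0,0,0,0,0,-1,0.5],[0,0,0,0,0,-1,0.5],[0,0,0,0,0,-1,0.5],[0,0,0,0,0,-1,0.5],[0,0,0,0,0,-1,0.5],[0,0,0,0,0,-1,0.5]]]' >/dev/null;python3 -m pendant '[[[0,0,0,0,0,-1,0.5],[0,0,0,0,0,-1,0.5],[0,0,0,0,0,-1,0.5],[0,0,0,0,0,-0.2,0.5],[-0.82,0.28,0,0,0,0,0.5],[-0.82,0.28,0,0,0,0,0.5],[-0.82,0.28,0,0,0,0,0.5],[-0.82,0.28,0,0,0,0,0.5]]]'>/dev/null;python3 -m pendant '[[[-0.82,0.28,0,0,0,0,0.5],[-0.82,0.28,0,0,0,0,0.5],[-0.82,0.28,0,0,0,0,0.5],[-0.82,0.28,0,0,0,0,0.5],[-0.82,0.28,0,0,0,0,0.5],[-0.82,0.28,0,0,0,0,0.5],[0,0,0,0,0,0,0.5],[0,0,0,0,0,0,0.5]]]'; python3 - <<'E'
from h import *
go([.554,-.1547,.0195],-.0265)
E
```

```text
t: 57.3
position: [0.5276, -0.1206, 0.1629]
eef_rot: [0.717, 0.697, -0.0, -0.001]
ft_force: [0.5, 0.1, -0.5]
opening: 0.0433
t 57.3 pos [ 0.5276 -0.1206  0.1629] shift [-0.67  0.55  2.87] turn z -0.02 tilt [-0.001  0.001 -1.   ] q6 -0.34 F [ 0.5  0.1 -0.5] open 0.0433
```

```bash
python3 -m pendant '[[[-0.67,0.55,0,0,0,-0.02,0.5],[0,0,0.7,0,0,0,0.5],[0,0,0.8,0,0,0,0.5],[0,0,0.7,0,0,0,0.5],[0,0,0,0,0,0,0.5],[0,0,0,0,0,0,0.5],[0,0,0,0,0,0,0.5]]]'; python3 - <<'E'
from h import *
go([.554,-.1547,.0195],-.0265)
S,T=cam("scene"),cam("top")
g=S["image"];u,v=proj(S,(.554,-.1547,.04));u,v=int(u),int(v)
cv2.imwrite("pics/c12.png",cv2.resize(g[v-35:v+40,u-55:u+45,::-1],(800,600),interpolation=cv2.INTER_CUBIC))
E
```

```text
t: 58.0
position: [0.5561, -0.1537, 0.0559]
eef_rot: [0.715, 0.7, 0.001, 0.002]
ft_force: [0.2, -0.6, 0.7]
opening: 0.0434
t 58.0 pos [ 0.5561 -0.1537  0.0559] shift [-0.02 -0.04  0.73] turn z 0.04 tilt [ 0.003 -0.001 -1.   ] q6 -0.39 F [ 0.2 -0.6  0.7] open 0.0434
```

View pics/c12.png

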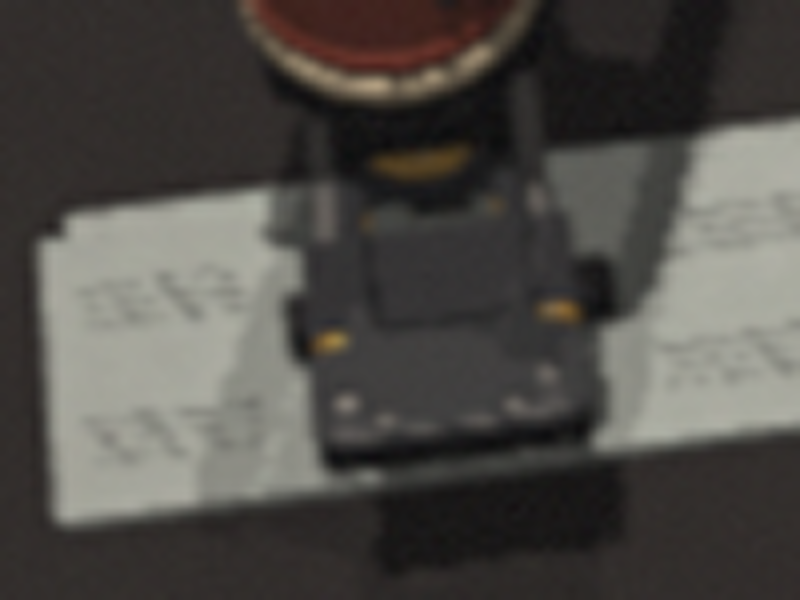

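```bash
python3 -m pendant '[[[-0.02,-0.02,0.4,0,0,0.03,0.5],[0,0,0.3,0,0,0,0.5],[0,0,0,0,0,0,0.5],[0,0,0,0,0,0,0.5]]]';python3 - <<'E'
from h import *
go([.554,-.1547,.0195],-.0265)
E
python3 -m pendant '[[[0,0,0,0,0,0,1],[0,0,0,0,0,0,1],[0,0,0,0,0,0,1],[0,0,0,0,0,0,1],[0,0,0,0,0,0,1],[0,0,0,0,0,0,1],[0,0,0,0,0,0,1],[0,0,0,0,0,0,1]]]' 57; python3 - <<'E'
from h import *
go([.554,-.1547,.0195],-.0265)
E
```

```text
t: 58.5
position: [0.5534, -0.1547, 0.0185]
eef_rot: [0.716, 0.698, -0.0, -0.0]
ft_force: [-0.1, -0.4, -0.1]
opening: 0.0435
t 58.5 pos [ 0.5534 -0.1547  0.0185] shift [-0.    0.01 -0.02] turn z 0.01 tilt [-0.  0. -1.] q6 -0.38 F [-0.1 -0.4 -0.1] open 0.0435
t: 59.3
position: [0.5535, -0.1547, 0.0185]
eef_rot: [0.716, 0.698, 0.0, 0.0]
ft_force: [-0.8, 0.7, 1.7]
opening: 0.0138
t 59.3 pos [ 0.5535 -0.1547  0.0185] shift [ 0.    0.01 -0.02] turn z 0.01 tilt [ 0. -0. -1.] q6 -0.38 F [-0.8  0.7  1.7] open 0.0138
```

```bash
cat >> h.py <<'E'
YAW=-.0175;C0=np.array([.5003,.1798,0])
def cov(tipx,tipz,deg,y=0,dz=.01675,dx=.056):
    "print shift/turn (tool units) that bring the held cover's tongue tip to case (tipx,y,tipz), tilted deg"
    t=np.radians(deg);c,s=np.cos(t),np.sin(t);Z=R.from_euler("z",YAW)
    p=C0+Z.apply([tipx+dx*c-dz*s,y,tipz+dx*s+dz*c])
    Y=np.array([c,0,s]);z=np.array([s,0,-c]);W=Z*R.from_matrix(np.c_[np.cross(Y,z),Y,z])
    st=sense();Q=R.from_quat(st["eef_rot"])
    print("t %.1f"%st["t"],"shift",np.round(Q.inv().apply(p-st["position"])/.05,2),"turn",np.round(np.degrees((Q.inv()*W).as_rotvec())/8,2),"F",np.round(st["ft_force"],1),"M",np.round(st["wrist_torque"],2),"open %.4f"%st["opening"])
    # present tip in case frame, present tilt
    q=Z.inv().apply(st["position"]+Q.apply([0,-dx,dz])-C0);print("  tip now",np.round(q,4),"tilt %.1f"%np.degrees(np.arcsin(Q.apply([0,1,0])[2])))
E
python3 -m pendant '[[[0,0,-0.3,0,0,0,1],[0,0,-0.6,0,0,0,1],[0,0,-0.8,0,0,0,1],[0,0,-0.8,0,0,0,1],[0,0,-0.6,0,0,0,1],[0,0,0,0,0,0,1],[0,0,0,0,0,0,1],[0,0,0,0,0,0,1]]]'; python3 - <<'E'
from h import *
cov(-.043,.085,0)
E
```

```text
t: 60.1
position: [0.552, -0.1541, 0.1713]
eef_rot: [0.716, 0.698, -0.001, -0.002]
ft_force: [-0.3, -0.7, -3.1]
opening: 0.0136
t 60.1 shift [ 6.65 -0.94  1.4 ] turn [-0.02 -0.01 -0.06] F [-0.3 -0.7 -3.1] M [ 0.02 -0.13  0.  ] open 0.0136
  tip now [ 0.0015 -0.3324  0.1547] tilt -0.2
```

```bash
python3 -m pendant '[[[0.5,-0.1,0,0,0,0,1],[0.85,-0.1,0,0,0,0,1],[0.85,-0.12,0,0,0,0,1],[0.85,-0.12,0,0,0,0,1],[0.85,-0.12,0,0,0,0,1],[0.85,-0.12,0,0,0,0,1],[0.85,-0.12,0,0,0,0,1],[0.85,-0.12,0,0,0,0,1]]]' >/dev/null; python3 -m pendant '[[[0.2,0,0,0,0,-0.06,1],[0,0,0,-0.6,0,0,1],[0,0,0,-0.7,0,0,1],[0,0,0,-0.6,0,0,1],[0,0,0,-0.6,0,0,1],[0,0,0,0,0,0,1],[0,0,0,0,0,0,1],[0,0,0,0,0,0,1]]]'; python3 - <<'E'
from h import *
cov(-.043,.075,20)
E
```

```text
t: 61.7
position: [0.5165, 0.1786, 0.1733]
eef_rot: [0.703, 0.69, 0.121, 0.123]
ft_force: [0.5, -0.8, -2.5]
opening: 0.0136
t 61.7 shift [ 0.02 -0.66  1.11] turn [-0.01  0.   -0.  ] F [ 0.5 -0.8 -2.5] M [0.   0.29 0.01] open 0.0136
  tip now [-0.0307 -0.0009  0.1385] tilt 19.9
```

```bash
python3 -m pendant '[[[0.02,-0.33,0.5,0,0,0,1],[0,-0.33,0.61,0,0,0,1],[0,0,0,0,0,0,1],[0,0,0,0,0,0,1],[0,0,0,0,0,0,1]]]'; python3 - <<'E'
from h import *
cov(-.043,.060,20)
S,T=cam("scene"),cam("top")
# predicted cover corners in scene, drawn
st=sense();Q=R.from_quat(st["eef_rot"]);P=lambda x,y,z:st["position"]+Q.apply([y,x,.0185-z])
g=S["image"][:,:,::-1].copy()
big=cv2.resize(g[200:320,310:470],(800,600),interpolation=cv2.INTER_CUBIC)
for p in((.046,.123,.008),(.046,-.123,.008),(-.046,.123,.008),(-.046,-.123,.008),(.046,.123,0),(.046,-.123,0),(-.056,.115,.0018),(-.056,-.115,.0018)):
    u,v=proj(S,P(*p));cv2.circle(big,(int((u-310+.5)*5),int((v-200+.5)*5)),4,(0,0,255),1)
cv2.imwrite("pics/c13.png",big)
E
```

```text
t: 62.2
position: [0.5061, 0.1804, 0.1123]
eef_rot: [0.702, 0.69, 0.123, 0.125]
ft_force: [0.7, 0.8, -2.4]
opening: 0.0136
t 62.2 shift [-0.01 -0.16  0.31] turn [ 0.02 -0.01 -0.  ] F [ 0.7  0.8 -2.4] M [-0.03  0.25 -0.03] open 0.0136
  tip now [-0.041   0.0007  0.0772] tilt 20.2
```

View pics/c13.png

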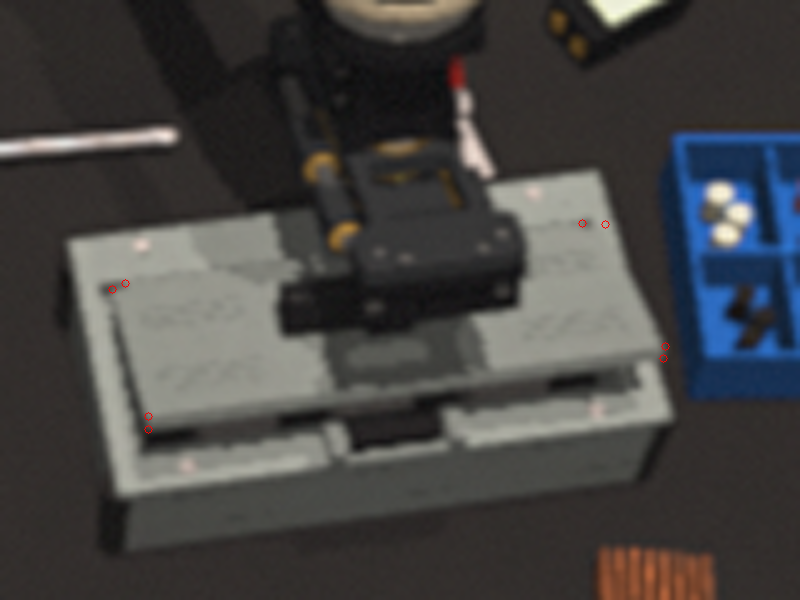

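```bash
python3 -m pendant '[[[-0.01,-0.06,0.12,0,0,0,1],[0,-0.06,0.12,0,0,0,1],[0,-0.06,0.11,0,0,0,1],[0,0,0,0,0,0,1],[0,0,0,0,0,0,1],[0,0,0,0,0,0,1]]]'; python3 - <<'E'
from h import *
cov(-.054,.0545,20)
E
```

```text
t: 62.9
position: [0.5015, 0.1797, 0.0904]
eef_rot: [0.702, 0.69, 0.122, 0.124]
ft_force: [-0.2, -0.5, -2.7]
opening: 0.0136
t 62.9 shift [ 0.   -0.16 -0.04] turn [-0. -0.  0.] F [-0.2 -0.5 -2.7] M [-0.01  0.31 -0.01] open 0.0136
  tip now [-0.0457 -0.0001  0.0555] tilt 20.0
```

```bash
python3 -m pendant '[[[0,-0.06,-0.02,0,0,0,1],[0,-0.05,-0.02,0,0,0,1],[0,-0.05,0,0,0,0,1],[0,0,0,0,0,0,1],[0,0,0,0,0,0,1],[0,0,0,0,0,0,1]]]'; python3 - <<'E'
from h import *
cov(-.0555,.0555,14)
E
```

```text
t: 63.5
position: [0.4934, 0.1798, 0.0896]
eef_rot: [0.702, 0.69, 0.122, 0.124]
ft_force: [-0.2, 0.3, -2.9]
opening: 0.0134
t 63.5 shift [0.   0.   0.09] turn [ 0.75 -0.    0.  ] F [-0.2  0.3 -2.9] M [-0.03  0.29  0.05] open 0.0134
  tip now [-0.0538 -0.0001  0.0547] tilt 20.0
```

```bash
python3 -m pendant '[[[0,0,0.045,0.37,0,0,1],[0,0,0.045,0.38,0,0,1],[0,0,0,0,0,0,1],[0,0,0,0,0,0,1],[0,0,0,0,0,0,1]]]'; python3 - <<'E'
from h import *
cov(-.056,.0568,9)
E
```

```text
t: 64.0
position: [0.4942, 0.1797, 0.0849]
eef_rot: [0.708, 0.696, 0.085, 0.087]
ft_force: [0.1, -0.1, -3.0]
opening: 0.0133
t 64.0 shift [0.   0.04 0.07] turn [0.63 0.   0.  ] F [ 0.1 -0.1 -3. ] M [-0.04  0.13  0.  ] open 0.0133
  tip now [-0.0564 -0.0003  0.0551] tilt 14.0
```

```bash
python3 -m pendant '[[[0,0.02,0.035,0.31,0,0,1],[0,0.02,0.035,0.32,0,0,1],[0,0,0,0,0,0,1],[0,0,0,0,0,0,1],[0,0,0,0,0,0,1]]]'; python3 - <<'E'
from h import *
cov(-.056,.0575,4)
E
```

```text
t: 64.5
position: [0.497, 0.1798, 0.0823]
eef_rot: [0.711, 0.699, 0.055, 0.056]
ft_force: [-1.7, -0.4, 0.0]
opening: 0.0133
t 64.5 shift [0.   0.03 0.09] turn [0.63 0.   0.  ] F [-1.7 -0.4  0. ] M [ 0.01  0.21 -0.02] open 0.0133
  tip now [-0.056  -0.0001  0.057 ] tilt 9.0
```

```bash
python3 -m pendant '[[[0,0.015,0.045,0.31,0,0,1],[0,0.015,0.045,0.32,0,0,1],[0,0,0,0,0,0,1],[0,0,0,0,0,0,1],[0,0,0,0,0,0,1]]]'; python3 - <<'E'
from h import *
cov(-.056,.05775,0)
E
```

```text
t: 65.0
position: [0.4988, 0.18, 0.0807]
eef_rot: [0.713, 0.701, 0.024, 0.024]
ft_force: [-17.1, -1.6, 23.5]
opening: 0.0141
t 65.0 shift [-0.    0.02  0.13] turn [0.49 0.   0.01] F [-17.1  -1.6  23.5] M [-0.3   1.59 -0.02] open 0.0141
  tip now [-0.0562  0.0002  0.0602] tilt 3.9
```

```bash
python3 -m pendant '[[[0,0,0,0,0,0,0.5],[0,0,0,0,0,0,0.5],[0,0,0,0,0,0,0.5],[0,0,-0.3,0,0,0,0.5],[0,0,-0.6,0,0,0,0.5],[0,0,-0.6,0.4,0,0.5,0.7],[0,0,-0.3,0.09,0,1,1],[0,0,0,0,0,1,1]]]'; python3 -m pendant '[[[0,0,0,0,0,1,1],[0,0,0,0,0,1,1],[0,0,0,0,0,1,1],[0,0,0,0,0,1,1],[0,0,0,0,0,1,1],[0,0,0,0,0,1,1],[0,0,0,0,0,1,1],[0,0,0,0,0,1,1]]]' >/dev/null;  python3 -m pendant '[[[0,0,0,0,0,0.75,1],[0,0,0,0,0,0,1],[0,0,0,0,0,0,1]]]'; python3 - <<'E'
from h import *
p=C0+R.from_euler("z",YAW).apply([.032,0,0]);go([*p[:2],.085],1.5533)
S,T=cam("scene"),cam("top")
np.set_printoptions(precision=4,suppress=True)
# far edge of cover (scene): save crop
cv2.imwrite("pics/c14.png",cv2.resize(S["image"][215:315,320:453,::-1],(798,600),interpolation=2))
E
```

```text
t: 65.8
position: [0.4967, 0.1801, 0.1716]
eef_rot: [0.826, 0.564, 0.005, 0.0]
ft_force: [0.1, 0.1, 0.1]
opening: 0.0264
t: 66.9
position: [0.4942, 0.1798, 0.168]
eef_rot: [1.0, -0.007, 0.001, -0.002]
ft_force: [-0.2, -0.1, -0.4]
opening: 0.0004
t 66.9 pos [0.4942 0.1798 0.168 ] shift [0.76 0.01 1.66] turn z 0.02 tilt [ 0.001  0.004 -1.   ] q6 1.78 F [-0.2 -0.1 -0.4] open 0.0004
```

```bash
python3 -m pendant '[[[0.38,0,0.3,0,0,0,1],[0.38,0.01,0.7,0,0,0,1],[0,0,0.5,0,0,0,1],[0,0,0.16,0,0,0,1],[0,0,0,0,0,0,1],[0,0,0,0,0,0,1],[0,0,0,0,0,0,1]]]'; python3 -m pendant '[[[0,0,0.08,0,0,0,1],[0,0,0,0,0,0,1],[0,0,0,0,0,0,1]]]';python3 -m pendant '[[[0,0,0.08,0,0,0,1],[0,0,0,0,0,0,1],[0,0,0,0,0,0,1]]]'; python3 -m pendant '[[[0,0,0.06,0,0,0,1],[0,0,0,0,0,0,1],[0,0,0,0,0,0,1]]]'
```

```text
t: 67.7
position: [0.5328, 0.1791, 0.0863]
eef_rot: [1.0, -0.008, 0.001, -0.002]
ft_force: [-0.0, -0.9, -0.8]
opening: 0.0008
t: 68.0
position: [0.5321, 0.1789, 0.081]
eef_rot: [1.0, -0.009, 0.0, -0.002]
ft_force: [0.6, 1.2, 0.1]
opening: 0.0004
t: 68.3
position: [0.5323, 0.179, 0.077]
eef_rot: [1.0, -0.009, 0.0, -0.002]
ft_force: [-0.7, 0.1, 3.6]
opening: 0.0004
t: 68.6
position: [0.5315, 0.1788, 0.0732]
eef_rot: [1.0, -0.009, -0.001, -0.002]
ft_force: [-2.1, -0.1, 0.6]
opening: 0.0006
```

```bash
python3 -m pendant '[[[0,0,0.03,0,0,0,1],[0,0,0,0,0,0,1],[0,0,0,0,0,0,1]]]';python3 -m pendant '[[[0,0,0.03,0,0,0,1],[0,0,0,0,0,0,1],[0,0,0,0,0,0,1]]]'; python3 -m pendant '[[[0,0,0.03,0,0,0,1],[0,0,0,0,0,0,1],[0,0,0,0,0,0,1]]]'
```

```text
t: 68.9
position: [0.5319, 0.1789, 0.0724]
eef_rot: [1.0, -0.009, -0.0, -0.002]
ft_force: [-2.8, 0.3, 4.8]
opening: 0.0004
t: 69.2
position: [0.5319, 0.1789, 0.0723]
eef_rot: [1.0, -0.009, -0.0, -0.002]
ft_force: [-9.1, -1.1, 14.7]
opening: 0.0004
t: 69.5
position: [0.532, 0.1789, 0.0723]
eef_rot: [1.0, -0.008, -0.0, -0.002]
ft_force: [-14.1, -3.0, 25.0]
opening: 0.0006
```

```bash
python3 -m pendant '[[[0,0,-0.3,0,0,0,1],[0,0,-0.7,0,0,0,1],[0,0,-0.9,0,0,0,1],[-0.7,-0.4,-0.7,0,0,0,1],[-0.7,-0.4,-0.5,0,0,0,1],[-0.7,-0.4,0,0,0,0,1],[-0.7,-0.4,0,0,0,0,1],[0,0,0,0,0,0,1]]]'; python3 - <<'E'
from h import *
np.set_printoptions(precision=4,suppress=True)
S,T=cam("scene"),cam("top")
Z=R.from_euler("z",YAW)
a=cv2.resize(S["image"][225:310,322:450,::-1],(800,330),interpolation=2);b=cv2.resize(T["image"][195:265,212:322,::-1],(800,270),interpolation=2)
cv2.imwrite("pics/c15.png",np.vstack([a,b]))
for n,p in(("far edge",(.046,0,.064)),("rib far top",(.007,0,.082)),("tooth",(.043,0,.066))):
    w=C0+Z.apply(p);print(n,np.round(proj(S,w),1),"crop",np.round([(proj(S,w)[0]-322)*6.25,(proj(S,w)[1]-225)*3.88]))
E
```

```text
t: 70.3
position: [0.3931, 0.2615, 0.2228]
eef_rot: [1.0, -0.007, 0.0, -0.003]
ft_force: [0.0, 0.0, -0.1]
opening: 0.0007
far edge [387.5 284. ] crop [409. 229.]
rib far top [384.8 266.3] crop [393. 160.]
tooth [387.3 282.5] crop [408. 223.]
```

View pics/c15.png

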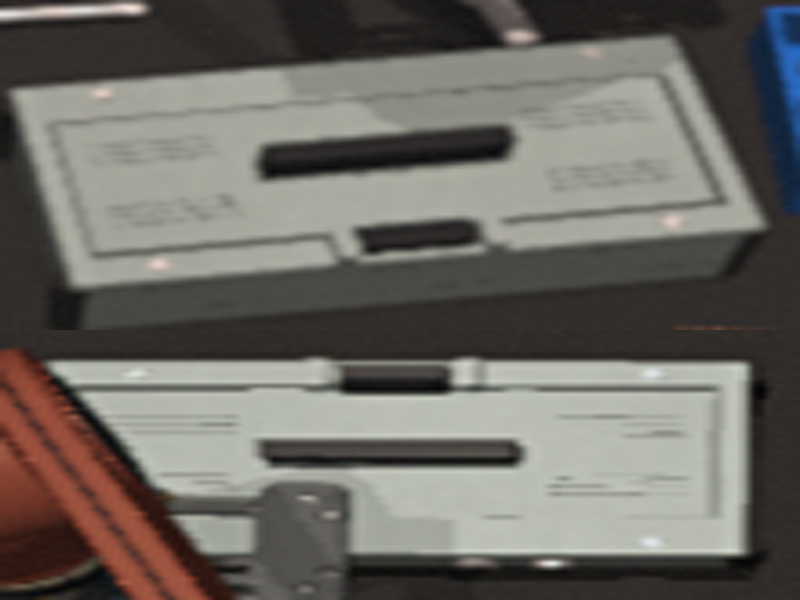

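```bash
python3 - <<'E'
from h import *
S,T=cam("scene"),cam("top")
for n,c,(x0,y0,x1,y1) in(("top",T,(254,200,284,216)),("scene",S,(370,272,406,296))):
    old=cv2.cvtColor(cv2.imread(f"pics/{n}0.png"),cv2.COLOR_BGR2GRAY);new=cv2.cvtColor(c["image"],cv2.COLOR_RGB2GRAY)
    xc=(x0+x1)//2
    for d in(-3,0,3): print(n,xc+d,"old",old[y0:y1,xc+d].tolist(),"new",new[y0:y1,xc+d].tolist())
E
```

```text
top 266 old [55, 51, 72, 161, 107, 90, 93, 63, 37, 33, 32, 74, 128, 152, 100, 188] new [44, 38, 57, 134, 87, 72, 73, 51, 26, 18, 17, 81, 190, 190, 188, 187]
top 269 old [57, 51, 71, 160, 109, 91, 94, 64, 37, 31, 34, 74, 128, 154, 108, 190] new [44, 40, 56, 133, 86, 72, 75, 51, 24, 23, 16, 83, 191, 191, 187, 187]
top 272 old [56, 52, 69, 156, 109, 86, 86, 59, 31, 25, 26, 69, 125, 152, 110, 200] new [44, 39, 54, 130, 88, 67, 69, 43, 22, 16, 15, 82, 190, 190, 187, 187]
scene 385 old [241, 241, 242, 243, 242, 209, 167, 165, 171, 165, 114, 60, 41, 46, 48, 45, 32, 91, 167, 158, 107, 77, 78, 81] new [170, 170, 169, 169, 170, 169, 170, 171, 174, 165, 117, 61, 40, 40, 45, 40, 26, 82, 151, 143, 97, 71, 70, 73]
scene 388 old [237, 243, 245, 243, 228, 186, 166, 167, 168, 150, 93, 48, 46, 48, 49, 37, 35, 102, 164, 137, 92, 75, 78, 81] new [170, 170, 170, 170, 169, 169, 168, 170, 172, 155, 97, 46, 39, 44, 43, 33, 31, 92, 149, 124, 84, 69, 69, 72]
scene 391 old [71, 89, 119, 124, 129, 139, 156, 163, 159, 119, 67, 41, 46, 49, 45, 33, 73, 145, 165, 119, 83, 79, 81, 81] new [167, 167, 166, 167, 168, 167, 169, 173, 168, 125, 69, 39, 40, 44, 42, 28, 66, 131, 149, 109, 74, 71, 72, 73]
```

```bash
python3 - <<'E'
from h import *
print(hand_in(), sense()["t"])
E
```

```text
the job is handed in; nothing more can be done
the job is handed in; nothing more can be done
```

The battery change is done and handed in at about 70 s of the 210 s; `hand_in` gave no verdict.

- **Packs:** Three old packs are in the return tray and three fresh packs are in the pockets. There was no fourth fresh pack.
- **One failed placing:** The pack for pocket 2 was held a few millimetres off and caught on the far ledge with about 24 N on the wrist, ending up tilted about 32°. I gripped it again with the tool tilted, levelled it and lowered it without contact. The next picture showed all three packs flat.
- **Cover:** It had been knocked a few centimetres before I reached it, so I measured it again. The tongue went in at 20° with no contact. Lowering it in the grip met the catch at about 24 N, so I let go and pressed the far edge with closed fingertips. The force dropped off (probably the snap). The fingertips then stopped 64.3 mm above the bench, against 64 mm for a seated cover top, at up to 25 N.
- **Last checks:** The last picture shows the cover flat in its rebate with the catch over its edge. The catch's edges sit at the same pixels as at the start in both views, so it is forward. The arm is clear of everything.
- **Not checked:** I did not measure the tongue's depth under the lip after the final press, only by its computed position in the grip (about 8 mm). I did not measure the bystanders again at the end, and no contact with them was noticed.

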